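# Dip the gauge rod in the vacuum pump and show its tip for reading

### The arm

A 6-joint arm with a two-finger parallel gripper is mounted at the origin on the work surface; the furniture and walls round the work are solid. World frame = base frame: x ahead of the robot, y to its left, z up, the work surface at z = 0. Lengths are in m, angles in rad, forces in N, time in s.
With the tool pointing down it reaches from about 0.35 to 0.775 m from the base axis. Payload 5.5 kg.
Tool frame: the origin (TCP) lies at the very end of the fingers, on their centre line; the grasp point (between the pads) lies 19 mm behind it (env.grasp_offset is the distance from the TCP to the grasp point, in m); z points along the fingers, x is the direction in which the jaws open and shut, and the axes are right-handed (so a half turn about z gives the same grasp; the last joint's range is limited). The gripper opens to 85 mm and grips with 20 to 120 N. Pads are 22 mm wide; open, the fingers measure 114 mm over their backs; the gripper's body (76 mm by 85 mm) begins 54 mm behind the grasp point. The pads swing forward as they close: fully open they stand 13 mm farther back than shut.
Start: joints at [1.053, 0.313, 0.046, 1.304, 0, 1.431], TCP at [0.212, 0.534, 0.202] pointing down, gripper open.
Joint ranges: [-2.76, 2.76], [-0.86, 1.69], [-1.03, 1.26], [-2.2, 2.34], [-1.47, 1.5], [-3.14, 3.14]. Speed limits (rad/s): [2.57, 2.57, 3.14, 3.14, 3.14, 3.14].

### API

Orientations are given as a unit quaternion [w, x, y, z].
In Python, from workcell import status, viewer, env gives the robot as it stands.
- The arm moves only by the tool carry_out, never from a script. Its argument "plan" is a list of rows, each an object of numbers: "x", "y", "z": the shift along the tool's x, y, z in m; "ax", "ay", "az": the turn, a rotation vector about the tool's x, y, z in rad; "hand": the opening, from 0 (shut) to 1 (fully open). In form: [{"x": .., "y": .., "z": .., "ax": .., "ay": .., "az": .., "hand": ..}, ...]. A call has 1 to 12 rows; each row is the pose to reach, as a shift and turn from the pose measured when the call began, along the tool's axes at that moment; what a row does not reach only later rows make up. A row lasts 1/12 s, in which the tool goes at most 41.7 mm and 7.16 degrees, less where a joint would pass 70% of its speed; a pose out of reach is approached as far as the arm can. A call with a gripper value outside its range is refused whole. The fingers move at their own pace and stop on an object; "squeeze" is the grip in N (left out, the last holds). Time passes only in rows, so rows that repeat a pose let the fingers close. It gives the time, the measured TCP pose, the force and the opening at its end, in the units of the state.
- status.get_state(): the state, without advancing time (a new reading comes with each control period).
- viewer.read_camera(name): name is "scene" or "side" or "wrist"; returns the picture (480x640x3 uint8, red, green, blue); there is no depth.
- viewer.camera_model(name): a dict with "vfov" (degrees; the focal length in pixels is half the picture's height over the tangent of half this angle, whatever the lens; pixels are square), "cx", "cy" (the principal point, pixels), "T" (4x4, takes a point from camera to world coordinates). Camera axes: x right, y down, z forward; pixel columns grow to the right and rows downward; lengths in m; the calibration is good to about 2 mm. The wrist camera is an equidistant fisheye: a pixel r from the principal point sees the ray r / f radians off the axis. A picture is of the moment at which its call begins: read the wrist's pose just before it. camera_model takes no time and is no camera call; for the wrist camera it gives the pose at the moment of the call.
- env.hand_in(): hands the job in, once; it reports no verdict.
The state is a dict: "clock": time; "joint_pos": joint angles; "qvel": joint speeds; "tau": joint torques, N m; "tcp_pos": TCP position; "orientation": TCP orientation; "wrist_force": force on the tool from outside, world axes, zero at the start; "ft_torque": the same for the moment, N m; "finger_gap": finger opening in m.
Only numpy, scipy, OpenCV 4.12 (cv2) and the standard library are available. Lean on these libraries where they do the work, as an engineer would, in place of code of your own. Each camera call takes 0.05 s, during which the arm holds its last target.

### The job

Check the oil in the small vacuum pump: take the red-handled gauge rod from its rest, push it down the pump's sloping guide tube until its collar stops on the tube's mouth, then draw it right out again. Finish holding the rod still in the gripper (do not put it down or let go), level, with the white marked face at its tip facing up, well above the bench (15 cm or more) and clear of pump and rest, so that it can be read. Leave the marker pen, the wax tub and the sanding block where they are.

Things in the scene. Friction and masses are not known exactly. Their poses are not given: they have to be found in the camera images.
- rod_handle (a point): centre of the gauge rod's handle (loose rod, about 90 g, balance point 22 mm ahead). x along the rod to the tip, z out of the marked face, y across the flat sides (grip these). Red handle 100 (x) x 16 (y) x 20 mm; along x: handle -50 to +50, brass collar (dia. 34) to +56, steel stem (dia. 9) to the round tip at +136 mm. Starts in the rest, sloping 40 degrees down to the tip, marked face up
- rod_collar (a point): centre of the front face of the brass collar, the face that stops on the tube's mouth; axes as rod_handle
- rod_tip (a point): the end of the rod's tip; axes as rod_handle. The white marked face with red and black lines is on the +z side of the last 40 mm
- rest: fixed stand, base plate 130 x 80 x 10 mm; origin on the bench 115 mm under the centre of the rested handle; x (level) the way the tip points. Two posts with U-shaped saddles, open above, each 8 mm thick: one holds the stem just ahead of the collar, one the last 8 mm of the handle. Between them the handle is free: nothing beside it, only the plate under it. The rod lifts straight up out
- tube_mouth (a point): centre of the open mouth of the pump's steel guide tube, 140 mm above the bench; x points into the tube along its axis, 40 degrees downward. Outside diameter of the mouth 35, opening 27 mm, narrowing within 13 mm to a straight bore of 15 mm; 95 mm deep along the axis, so the stem's 80 mm go in fully
- pump: fixed vacuum pump, grey oil casing and blue motor. Origin on the bench under the tube's mouth; x is the level direction in which the tube runs down into the casing, z up. Casing x = 75 to 180 mm, 135 high, capped port on it to 164 mm; motor y = -50 to -220 mm, 120 high, its black box to 135 mm; base plate x = 62 to 188, y = -235 to 65 mm
- marker_pen: bystander, loose: blue and white marker pen 135 mm long, 17 thick, lying on the bench; origin at its underside
- wax_tub: bystander, loose: white tub with blue lid, 66 mm across, 62 high, standing on the bench; origin at its underside
- sand_block: bystander, loose: brown and black sanding block 47 x 85 x 26 mm, lying on the bench; origin at its underside
Things that resemble listed ones, but are neither listed nor needed, are in the scene too. Of the things that look like the part that bears rod_handle, the smaller one is meant.

How it is judged:
By the outcome, as a careful person would: the job done as asked, in the order asked, and still so for the second after the job is handed in, while the arm keeps its last pose, push and grip.
It also fails if it takes over 48 s, if anything falls off the work surface, if the arm or the gripper's body presses on something with over 40 N, if the wrist force passes 120 N, or if a joint passes its speed limit or range.

## Working session

There is one attempt and no reset: what is moved stays moved. The work goes in short steps, Python scripts to look and compute and a tool call to move; the robot and the scene stay as the last step left them, time stands still between calls to the robot, and variables do not carry over. Pictures are saved under pics/ and viewed, and the job is handed in when it is done.

Besides the shell and the picture viewer there is one more tool, called by a JSON object that holds its "name" and its "arguments". carry_out: Moves the arm, as the interface text tells. Its arguments: {"type":"object","properties":{"plan":{"type":"array"},"squeeze":{"type":"number"}},"required":["plan"]}

```bash
ls; mkdir -p pics; python3 - <<'E'
from workcell import status, viewer, env
import cv2
print(status.get_state())
for n in ["scene","side","wrist"]:
    m=viewer.camera_model(n); print(n,m)
    im=viewer.read_camera(n); cv2.imwrite(f"pics/{n}0.png",im[:,:,::-1])
E
```

```text
pics
{'clock': 0.0, 'joint_pos': array([ 1.05341220e+00,  3.13984076e-01,  4.49629498e-02,  1.30360423e+00,
       -1.50001628e-05,  1.43122866e+00]), 'qvel': array([-0.00024705,  0.00185022, -0.00111528,  0.0004984 , -0.00113498,
       -0.00049572]), 'tau': array([-1.34013961e-03, -4.80624104e+01,  2.98534709e+01,  1.92736799e-02,
       -1.29316477e-04,  2.66715222e-05]), 'tcp_pos': array([0.21182227, 0.53394404, 0.20121166]), 'orientation': array([ 4.10204386e-04,  8.27312111e-01,  5.61741787e-01, -8.17391155e-04]), 'wrist_force': array([-0.37998918,  0.63533184, -0.26748066]), 'ft_torque': array([ 0.0291369 , -0.03361255,  0.0430407 ]), 'finger_gap': 0.08553020018645376}
scene {'vfov': 50.36201800046713, 'cx': 316.07008188475163, 'cy': 231.8946807266157, 'T': array([[-0.59348139, -0.49752413,  0.63265281, -0.18004551],
       [-0.80465648,  0.3496447 , -0.47987136,  0.68931772],
       [ 0.01754388, -0.79386291, -0.60784364,  0.69291303],
       [ 0.        ,  0.        ,  0.        ,  1.        ]])}
side {'vfov': 54.80617677861125, 'cx': 321.6356404396708, 'cy': 244.45808875506216, 'T': array([[ 0.69003827, -0.58442051,  0.42696588,  0.00716949],
       [-0.72376928, -0.55531697,  0.4096109 , -0.21976933],
       [-0.00228361, -0.59167198, -0.80617557,  0.97198069],
       [ 0.        ,  0.        ,  0.        ,  1.        ]])}
wrist {'vfov': 65.70646984690485, 'cx': 321.42995365135647, 'cy': 243.8718217234906, 'T': array([[ 0.36865954,  0.89295934,  0.25829006,  0.14716144],
       [ 0.92956258, -0.35357745, -0.10438583,  0.56035707],
       [-0.00188677,  0.2785796 , -0.96041129,  0.37302407],
       [ 0.        ,  0.        ,  0.        ,  1.        ]])}
```

View pics/scene0.png

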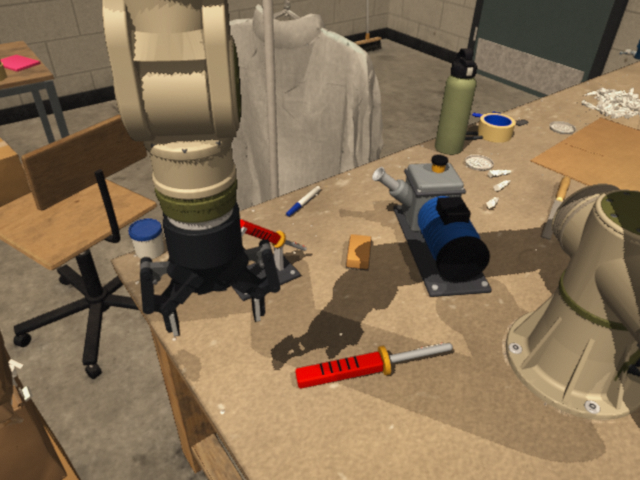

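View pics/side0.png

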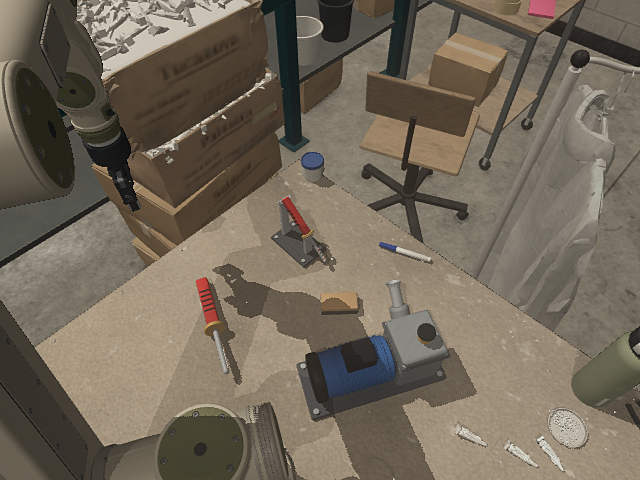

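View pics/wrist0.png

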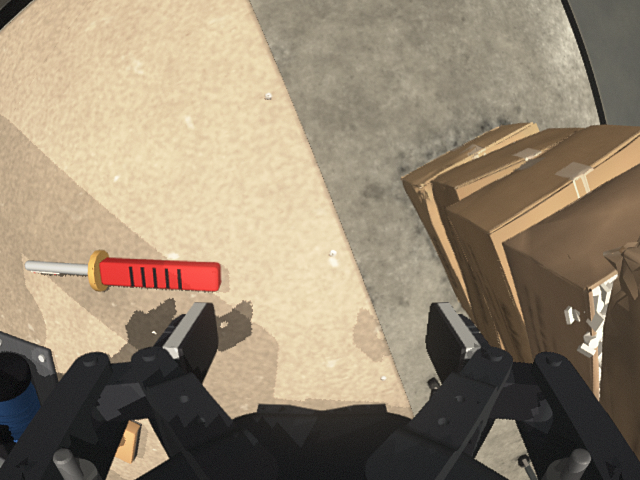

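The scene picture shows the rested rod at about (262,235), partly behind the hand, and the decoy rod on the bench at (345,368). The tube mouth is at about (378,175). In the side picture the rod is at about (297,220) and the mouth at about (393,285). I'll enlarge these areas.

```bash
python3 - <<'E'
import cv2
a=cv2.imread("pics/scene0.png");b=cv2.imread("pics/side0.png")
cv2.imwrite("pics/c1.png",cv2.resize(a[205:305,220:320],(600,600),interpolation=cv2.INTER_CUBIC))
cv2.imwrite("pics/c2.png",cv2.resize(b[180:280,255:355],(600,600),interpolation=cv2.INTER_CUBIC))
c=cv2.resize(a[155:215,360:420],(390,390),interpolation=cv2.INTER_CUBIC)
d=cv2.resize(b[270:330,370:430],(390,390),interpolation=cv2.INTER_CUBIC)
cv2.imwrite("pics/c3.png",cv2.hconcat([c,d]))
E
```

```text
(no output)
```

View pics/c1.png

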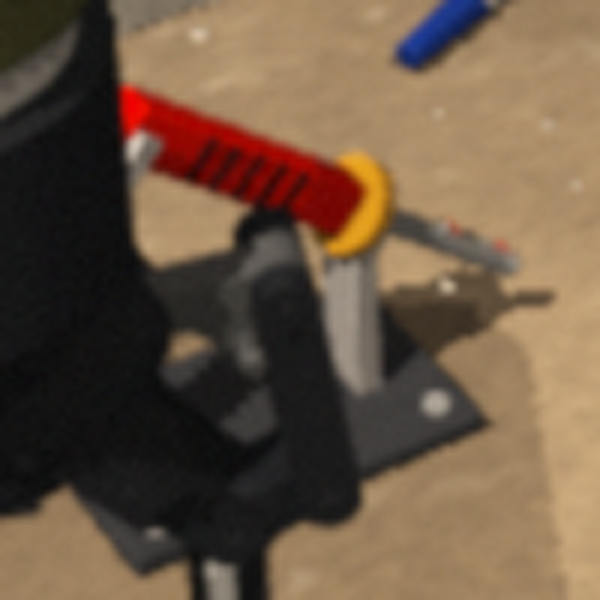

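View pics/c2.png

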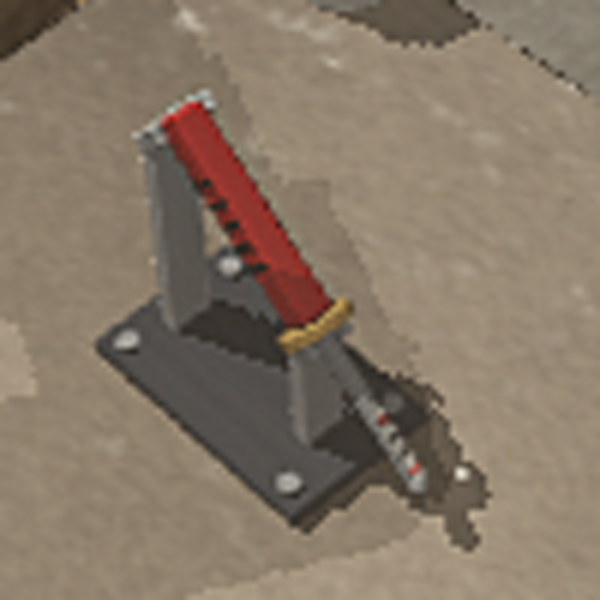

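View pics/c3.png

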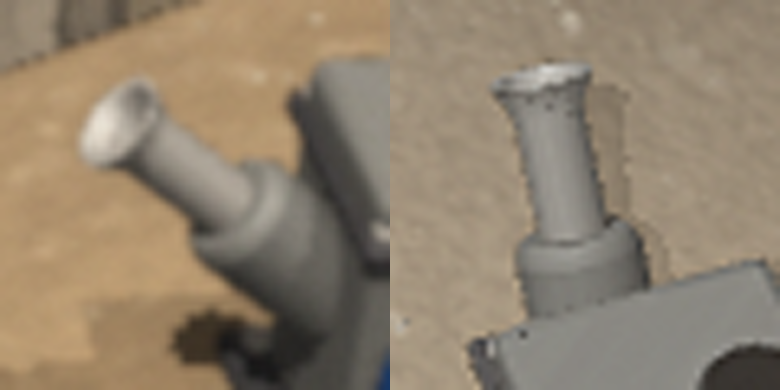

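The crops show the rod's collar at scene (279.2,239.2) and side (307.8,235.0). The tip is at scene (305.5,248.8) and side (325.0,260.8). The tube mouth centre is at scene (378.5,173.8) and side (393.2,281.7). Next I'll triangulate these.

```bash
cat > h.py <<'E'
import numpy as np, cv2
from workcell import status, viewer, env
from scipy.spatial.transform import Rotation as R
def ray(m,u,v):
    f=240/np.tan(np.radians(m["vfov"]/2)); return m["T"][:3,3], _d(m,u,v,f)
def _d(m,u,v,f):
    d=np.array([(u-m["cx"])/f,(v-m["cy"])/f,1.]); d=m["T"][:3,:3]@d; return d/np.linalg.norm(d)
def wray(m,u,v):
    f=240/np.tan(np.radians(m["vfov"]/2)); du,dv=u-m["cx"],v-m["cy"]; r=np.hypot(du,dv); t=r/f
    s=np.sin(t)/max(r,1e-9)
    return m["T"][:3,3], m["T"][:3,:3]@np.array([du*s,dv*s,np.cos(t)])
def wproj(m,P):
    f=240/np.tan(np.radians(m["vfov"]/2)); c=m["T"][:3,:3].T@(np.asarray(P)-m["T"][:3,3]); r=np.hypot(c[0],c[1]); t=np.arctan2(r,c[2])
    return m["cx"]+f*t*c[0]/r, m["cy"]+f*t*c[1]/r
def proj(m,P):
    f=240/np.tan(np.radians(m["vfov"]/2)); c=m["T"][:3,:3].T@(np.asarray(P)-m["T"][:3,3])
    return m["cx"]+f*c[0]/c[2], m["cy"]+f*c[1]/c[2]
def plane(r,z): o,d=r; return o+d*(z-o[2])/d[2]
def tri(*rs):
    A=np.zeros((3,3));b=np.zeros(3)
    for o,d in rs: M=np.eye(3)-np.outer(d,d); A+=M;b+=M@o
    p=np.linalg.solve(A,b); return p,[round(1e3*np.linalg.norm((np.eye(3)-np.outer(d,d))@(p-o)),1) for o,d in rs]
E
python3 - <<'E'
from h import *
np.set_printoptions(precision=4,suppress=True)
S=viewer.camera_model("scene");D=viewer.camera_model("side")
P={}
for n,a,b in [("collar",(279.2,239.2),(307.8,235.0)),("tip",(305.5,248.8),(325,260.8)),("mouth",(378.5,173.8),(393.2,281.7))]:
    P[n]=tri(ray(S,*a),ray(D,*b)); print(n,*P[n])
d=P["tip"][0]-P["collar"][0]; print(np.linalg.norm(d),np.degrees(np.arctan2(d[1],d[0])),np.degrees(np.arcsin(d[2]/np.linalg.norm(d))))
for z,uv in [(.079,(307.8,235)),(.0276,(325,260.8)),(.14,(393.2,281.7))]: print(plane(ray(D,*uv),z))
for z,uv in [(.079,(279.2,239.2)),(.0276,(305.5,248.8)),(.14,(378.5,173.8))]: print(plane(ray(S,*uv),z))
E
```

```text
collar [0.4781 0.278  0.0804] [np.float64(1.2), np.float64(1.2)]
tip [0.4754 0.2181 0.0309] [np.float64(0.2), np.float64(0.2)]
mouth [0.4811 0.0267 0.1404] [np.float64(0.1), np.float64(0.1)]
0.0777301931861838 -92.57999666747641 -39.55662639643396
[0.4776 0.278  0.079 ]
[0.4769 0.2195 0.0276]
[0.4812 0.0267 0.14  ]
[0.4813 0.277  0.079 ]
[0.4789 0.2158 0.0276]
[0.4816 0.0262 0.14  ]
```

```bash
python3 - <<'E'
import cv2
a=cv2.imread("pics/scene0.png");b=cv2.imread("pics/side0.png")
cv2.imwrite("pics/c4.png",cv2.resize(a[150:300,365:500],(720,800)[:2] if 0 else (540,600),interpolation=cv2.INTER_CUBIC))
cv2.imwrite("pics/c5.png",cv2.resize(b[275:425,290:460],(680,600),interpolation=cv2.INTER_CUBIC))
E
```

```text
(no output)
```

View pics/c4.png

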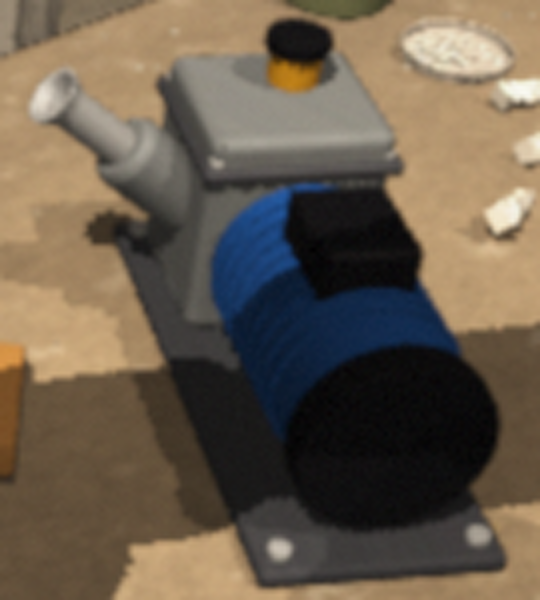

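View pics/c5.png

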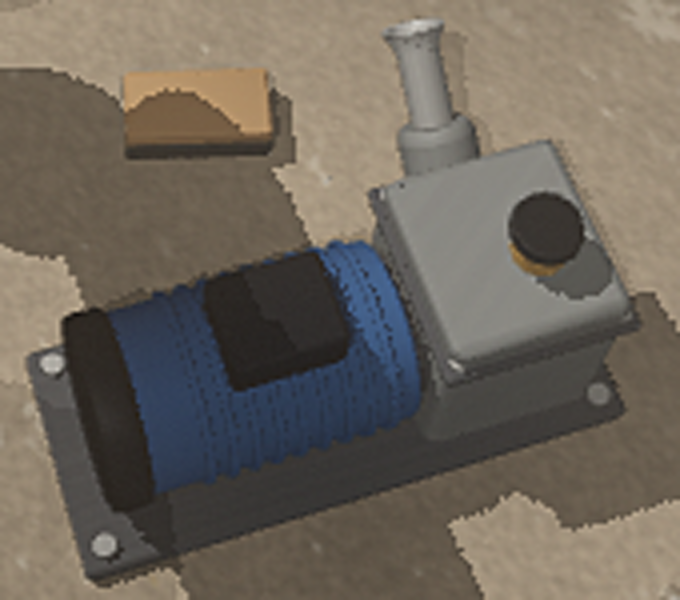

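In the scaled crops, the casing's top corners in the side view are at about (384,323), (427,311), (449,354.5) and (402,369). The base plate's near edge runs from (314,419) to (445.5,377). From these I'll get the pump's heading.

```bash
python3 - <<'E'
from h import *
np.set_printoptions(precision=4,suppress=True)
S=viewer.camera_model("scene");D=viewer.camera_model("side")
q=[plane(ray(D,*p),.133)[:2] for p in [(383.7,323),(427,310.8),(448.9,354.5),(402,368.8)]]
print(q); 
ang=lambda a,b: np.degrees(np.arctan2(*(b-a)[::-1]))
print("x edges",ang(q[0],q[3]),ang(q[1],q[2]),"y edges",ang(q[0],q[1])-90,ang(q[3],q[2])-90)
a=plane(ray(D,313.8,419.5),.008)[:2];b=plane(ray(D,445.5,377),.008)[:2]; print("plate",a,b,ang(a,b)-90,np.linalg.norm(b-a))
# scene: plate left edge
a=plane(ray(S,365+262/4,150+583/4),.004)[:2];b=plane(ray(S,365+120/4,150+240/4),.008)[:2]; print("plate scene",a,b,ang(a,b)-90)
# tube axis in both views: plane normals
def pn(m,p,q): 
    n=np.cross(ray(m,*p)[1],ray(m,*q)[1]); return n
# side: axis through mouth (393.2,281.7) and tube lower end
n1=pn(D,(393.2,281.7),(370+(575-390)/6.5,270+232/6.5)); n2=pn(S,(378.5,173.8),(360+225/6.5,155+200/6.5))
d=np.cross(n1,n2); d/=np.linalg.norm(d); print("axis",d,np.degrees(np.arctan2(d[1],d[0])),np.degrees(np.arcsin(d[2])))
E
```

```text
[array([ 0.396 , -0.0177]), array([ 0.478 , -0.0642]), array([ 0.4302, -0.1501]), array([ 0.3459, -0.1026])]
x edges -120.5800990804711 -119.0627604862495 y edges -119.54800087912584 -119.39246254568879
plate [ 0.1891 -0.0214] [ 0.4459 -0.1635] -118.95141017901315 0.2935106334823917
plate scene [0.2484 0.0853] [ 0.4942 -0.0534] -119.44387226052145
axis [-0.3792 -0.6689 -0.6394] -119.54797247474411 -39.74920451424183
```

```bash
cat >> h.py <<'E'
np.set_printoptions(precision=4,suppress=True)
def toolR(heading,tilt):
    """tool z = down, leaning 'tilt' so that z has -sin(tilt) along heading; tool x = heading-90deg side (camera on +heading side)"""
    h=np.radians(heading); hv=np.array([np.cos(h),np.sin(h),0]); t=np.radians(tilt)
    z=-np.cos(t)*np.array([0,0,1])-np.sin(t)*hv
    x=np.array([np.cos(h-np.pi/2),np.sin(h-np.pi/2),0]); return np.stack([x,np.cross(z,x),z],1)
def cur():
    s=status.get_state(); q=s["orientation"]; return np.array(s["tcp_pos"]),R.from_quat([q[1],q[2],q[3],q[0]]).as_matrix(),s
def rel(p,Rt):
    c,Rc,s=cur(); return Rc.T@(p-c), R.from_matrix(Rc.T@Rt).as_rotvec()
def axis(h,slope=40):
    h=np.radians(h);s=np.radians(slope);return np.array([np.cos(h)*np.cos(s),np.sin(h)*np.cos(s),-np.sin(s)])
E
python3 - <<'E'
from h import *
h=-92.3; collar=np.array([.479,.2775,.079]); r=axis(h); g=collar-r*.048
Rt=toolR(h,20); up=np.array([0,0,.13])
tcp=g+Rt[:,2]*.019
print("grasp",g,"tcp",tcp); print(rel(tcp+up,Rt)); print(env.grasp_offset)
E
```

```text
grasp [0.4805 0.3142 0.1099] tcp [0.4807 0.3207 0.092 ]
(array([-0.0991,  0.3286, -0.0205]), array([-0.2372,  0.3334, -1.8863]))
0.0187
```

{"name": "carry_out", "arguments": {"plan": [{"x": 0,"y": 0.02,"z": -0.03,"ax": -0.015,"ay": 0.02,"az": -0.12},{"x": -0.01,"y": 0.05,"z": -0.06,"ax": -0.03,"ay": 0.04,"az": -0.24},{"x": -0.02,"y": 0.08,"z": -0.07,"ax": -0.045,"ay": 0.06,"az": -0.36},{"x": -0.03,"y": 0.11,"z": -0.07,"ax": -0.06,"ay": 0.08,"az": -0.48},{"x": -0.04,"y": 0.14,"z": -0.07,"ax": -0.075,"ay": 0.1,"az": -0.6},{"x": -0.05,"y": 0.17,"z": -0.07,"ax": -0.09,"ay": 0.12,"az": -0.72},{"x": -0.06,"y": 0.2,"z": -0.07,"ax": -0.105,"ay": 0.15,"az": -0.84},{"x": -0.07,"y": 0.23,"z": -0.07,"ax": -0.12,"ay": 0.17,"az": -0.96},{"x": -0.08,"y": 0.26,"z": -0.07,"ax": -0.135,"ay": 0.19,"az": -1.08},{"x": -0.09,"y": 0.29,"z": -0.06,"ax": -0.15,"ay": 0.21,"az": -1.2},{"x": -0.1,"y": 0.32,"z": -0.05,"ax": -0.165,"ay": 0.23,"az": -1.32},{"x": -0.1,"y": 0.33,"z": -0.04,"ax": -0.18,"ay": 0.25,"az": -1.44}]}}

```text
schema error: expected keys x, y, z, ax, ay, az, hand
```

```bash
python3 - <<'E'
from h import *
h=-92.3; collar=np.array([.479,.2775,.079]); r=axis(h); g=collar-r*.048
Rt=toolR(h,20); up=np.array([0,0,.13])
print(cur()[0],rel(g+Rt[:,2]*.019+up,Rt))
E
```

```text
[0.2119 0.5341 0.2014] (array([-0.0991,  0.3286, -0.0205]), array([-0.2372,  0.3334, -1.8863]))
```

All seven keys are required in each row, so I'll resend with "hand" included.

{"name": "carry_out", "arguments": {"plan": [{"x": 0,"y": 0.02,"z": -0.03,"ax": -0.015,"ay": 0.02,"az": -0.12,"hand": 1},{"x": -0.01,"y": 0.05,"z": -0.06,"ax": -0.03,"ay": 0.04,"az": -0.24,"hand": 1},{"x": -0.02,"y": 0.08,"z": -0.07,"ax": -0.045,"ay": 0.06,"az": -0.36,"hand": 1},{"x": -0.03,"y": 0.11,"z": -0.07,"ax": -0.06,"ay": 0.08,"az": -0.48,"hand": 1},{"x": -0.04,"y": 0.14,"z": -0.07,"ax": -0.075,"ay": 0.1,"az": -0.6,"hand": 1},{"x": -0.05,"y": 0.17,"z": -0.07,"ax": -0.09,"ay": 0.12,"az": -0.72,"hand": 1},{"x": -0.06,"y": 0.2,"z": -0.07,"ax": -0.105,"ay": 0.15,"az": -0.84,"hand": 1},{"x": -0.07,"y": 0.23,"z": -0.07,"ax": -0.12,"ay": 0.17,"az": -0.96,"hand": 1},{"x": -0.08,"y": 0.26,"z": -0.07,"ax": -0.135,"ay": 0.19,"az": -1.08,"hand": 1},{"x": -0.09,"y": 0.29,"z": -0.06,"ax": -0.15,"ay": 0.21,"az": -1.2,"hand": 1},{"x": -0.1,"y": 0.32,"z": -0.05,"ax": -0.165,"ay": 0.23,"az": -1.32,"hand": 1},{"x": -0.1,"y": 0.33,"z": -0.04,"ax": -0.18,"ay": 0.25,"az": -1.44,"hand": 1}]}}

```text
clock: 1.15
tcp_pos: [0.4844, 0.3169, 0.2413]
orientation: [0.005, 0.265, 0.954, 0.137]
wrist_force: [-0.5, 0.3, -0.1]
finger_gap: 0.0855
```

```bash
python3 - <<'E'
from h import *
h=-92.3; collar=np.array([.479,.2775,.079]); r=axis(h); g=collar-r*.048
Rt=toolR(h,20); up=np.array([0,0,.13])
print(cur()[0],rel(g+Rt[:,2]*.019+up,Rt)); print(cur()[2]["joint_pos"])
E
```

```text
[0.4844 0.3169 0.2413] (array([ 0.0039, -0.0038,  0.0193]), array([-0.0647,  0.0904, -0.4889]))
[ 0.3123  0.1426 -0.112   1.1545  0.2226 -0.6984]
```

{"name": "carry_out", "arguments": {"plan": [{"x": 0.001,"y": -0.001,"z": 0.005,"ax": -0.016,"ay": 0.022,"az": -0.12,"hand": 1},{"x": 0.002,"y": -0.002,"z": 0.01,"ax": -0.032,"ay": 0.044,"az": -0.24,"hand": 1},{"x": 0.003,"y": -0.003,"z": 0.015,"ax": -0.048,"ay": 0.066,"az": -0.36,"hand": 1},{"x": 0.004,"y": -0.004,"z": 0.019,"ax": -0.065,"ay": 0.09,"az": -0.489,"hand": 1},{"x": 0.004,"y": -0.004,"z": 0.019,"ax": -0.065,"ay": 0.09,"az": -0.489,"hand": 1},{"x": 0.004,"y": -0.004,"z": 0.019,"ax": -0.065,"ay": 0.09,"az": -0.489,"hand": 1}]}}

```text
clock: 1.65
tcp_pos: [0.4805, 0.32, 0.2216]
orientation: [0.003, 0.022, 0.985, 0.173]
wrist_force: [-0.3, 0.6, 0.1]
finger_gap: 0.0851
```

```bash
python3 - <<'E'
from h import *
h=-92.3; collar=np.array([.479,.2775,.079]); r=axis(h); g=collar-r*.048
Rt=toolR(h,20); up=np.array([0,0,.13])
print(cur()[0],rel(g+Rt[:,2]*.019+up,Rt))
m=viewer.camera_model("wrist"); im=viewer.read_camera("wrist"); cv2.imwrite("pics/w1.png",im[:,:,::-1])
np.save("w1.npy",m["T"])
for n,P in [("collar",collar),("tip",collar+.08*r),("rear",collar-.106*r),("g",g),("mouth",[.4813,.0265,.14])]: print(n,wproj(m,P))
im=viewer.read_camera("scene"); cv2.imwrite("pics/s1.png",im[:,:,::-1])
E
```

```text
[0.4805 0.32   0.2216] (array([-0.0002,  0.0008, -0.0002]), array([-0.0007, -0.0003, -0.0041]))
collar (np.float64(321.7976573103449), np.float64(116.18758915353396))
tip (np.float64(321.40552723618157), np.float64(33.39139854923468))
rear (np.float64(322.3817753210878), np.float64(254.27181079392574))
g (np.float64(322.05970121995983), np.float64(175.67187119459373))
mouth (np.float64(298.22238476935854), np.float64(-233.4877662099799))
```

View pics/w1.png

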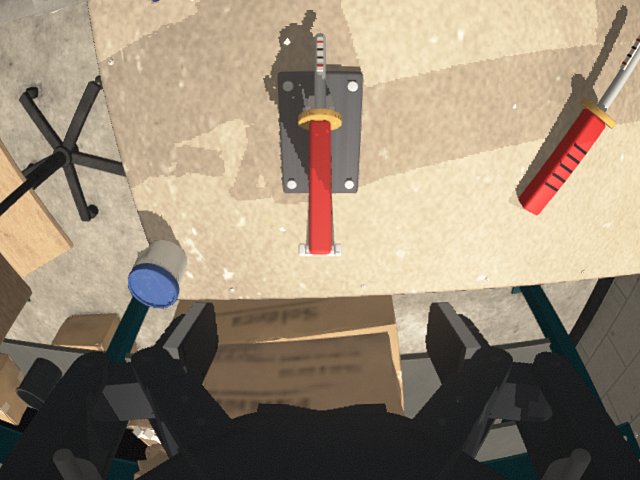

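View pics/s1.png

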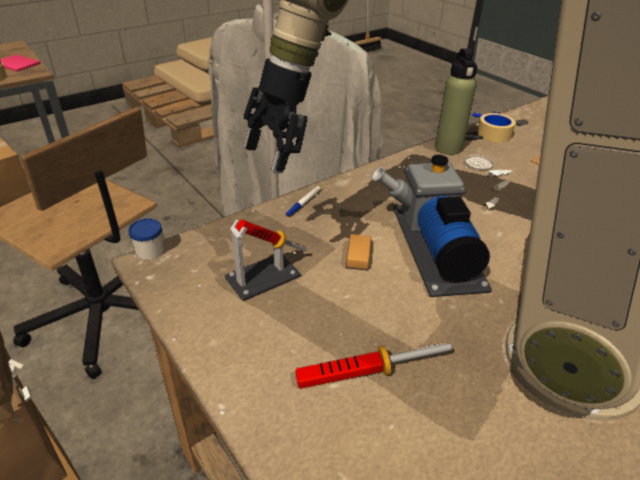

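The wrist view shows the rod running vertically at column 320. The collar is at (320,119), the tip at (320,35) and the rear saddle at (320,254). This agrees with my projection to within 2-3 px, so the estimate is good enough for a straight descent.

```bash
python3 - <<'E'
from h import *
h=-92.3; collar=np.array([.479,.2775,.079]); r=axis(h); g=collar-r*.048
Rt=toolR(h,20)
print(rel(g+Rt[:,2]*.019,Rt)); m=viewer.camera_model("wrist")
print([p for p in (plane(wray(m,320,119),.086),collar)])
print("rear px->", plane(wray(m,320,254),.115+.032+.007), collar-.106*r)
E
```

```text
(array([-0.0002, -0.0445,  0.1227]), array([-0.    ,  0.001 , -0.0025]))
[array([0.4808, 0.2785, 0.086 ]), array([0.479 , 0.2775, 0.079 ])]
rear px-> [0.4839 0.3543 0.154 ] [0.4823 0.3586 0.1471]
```

{"name": "carry_out", "arguments": {"plan": [{"x": -0.001,"y": -0.01,"z": 0.028,"ax": 0,"ay": 0,"az": 0,"hand": 1},{"x": -0.001,"y": -0.02,"z": 0.056,"ax": 0,"ay": 0,"az": 0,"hand": 1},{"x": -0.001,"y": -0.03,"z": 0.083,"ax": 0,"ay": 0,"az": 0,"hand": 0.8},{"x": -0.001,"y": -0.038,"z": 0.105,"ax": 0,"ay": 0,"az": 0,"hand": 0.7},{"x": -0.001,"y": -0.042,"z": 0.116,"ax": 0,"ay": 0,"az": 0,"hand": 0.6},{"x": -0.001,"y": -0.0445,"z": 0.1227,"ax": 0,"ay": 0,"az": 0,"hand": 0.6},{"x": -0.001,"y": -0.0445,"z": 0.1227,"ax": 0,"ay": 0,"az": 0,"hand": 0.6}], "squeeze": 60}}

```text
clock: 2.33
tcp_pos: [0.4804, 0.3207, 0.0908]
orientation: [0.003, 0.022, 0.985, 0.173]
wrist_force: [0.5, 0.1, -0.2]
finger_gap: 0.0508
```

```bash
python3 - <<'E'
from h import *
h=-92.3; collar=np.array([.479,.2775,.079]); r=axis(h); g=collar-r*.048
Rt=toolR(h,20)
print(rel(g+Rt[:,2]*.019,Rt),cur()[2]["finger_gap"])
im=viewer.read_camera("wrist"); cv2.imwrite("pics/w2.png",im[:,:,::-1])
im=viewer.read_camera("scene"); cv2.imwrite("pics/s2.png",cv2.resize(im[180:320,190:350,::-1],(640,560)))
E
```

```text
(array([-0.0003,  0.0004, -0.0011]), array([-0.0009, -0.0009, -0.0039])) 0.05079589831463013
```

View pics/w2.png

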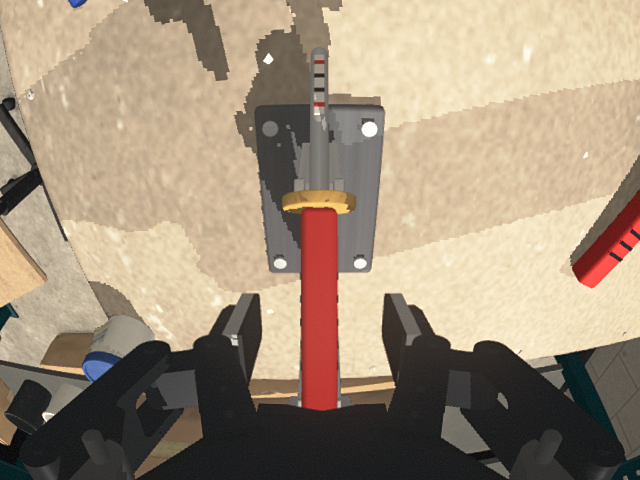

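View pics/s2.png

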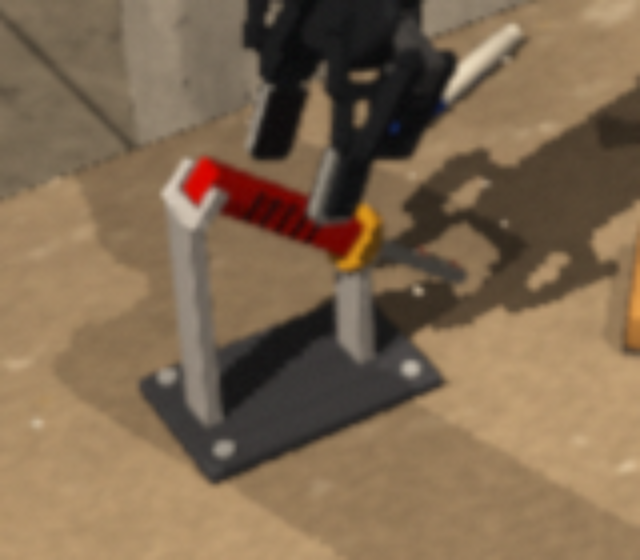

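The pads straddle the handle: the handle is centred at column 320, between the pad faces at about 258 and 385. Next I'll close and check the grip.

{"name": "carry_out", "arguments": {"plan": [{"x": 0,"y": 0,"z": 0,"ax": 0,"ay": 0,"az": 0,"hand": 0.3},{"x": 0,"y": 0,"z": 0,"ax": 0,"ay": 0,"az": 0,"hand": 0.1},{"x": 0,"y": 0,"z": 0,"ax": 0,"ay": 0,"az": 0,"hand": 0},{"x": 0,"y": 0,"z": 0,"ax": 0,"ay": 0,"az": 0,"hand": 0},{"x": 0,"y": 0,"z": 0,"ax": 0,"ay": 0,"az": 0,"hand": 0},{"x": 0,"y": 0,"z": 0,"ax": 0,"ay": 0,"az": 0,"hand": 0}], "squeeze": 60}}

```text
clock: 2.93
tcp_pos: [0.4824, 0.3215, 0.0943]
orientation: [0.005, 0.021, 0.984, 0.174]
wrist_force: [-2.2, -1.3, 6.2]
finger_gap: 0.0079
```

```bash
python3 - <<'E'
from h import *
p,Rc,s=cur(); print(s["finger_gap"],s["wrist_force"],p); print("up in tool",Rc.T@np.array([0,0,.1]))
im=viewer.read_camera("wrist"); cv2.imwrite("pics/w3.png",im[:,:,::-1])
E
```

```text
0.007930609161824082 [-2.1777 -1.2638  6.1736] [0.4824 0.3215 0.0943]
up in tool [-0.0002  0.0344 -0.0939]
```

View pics/w3.png

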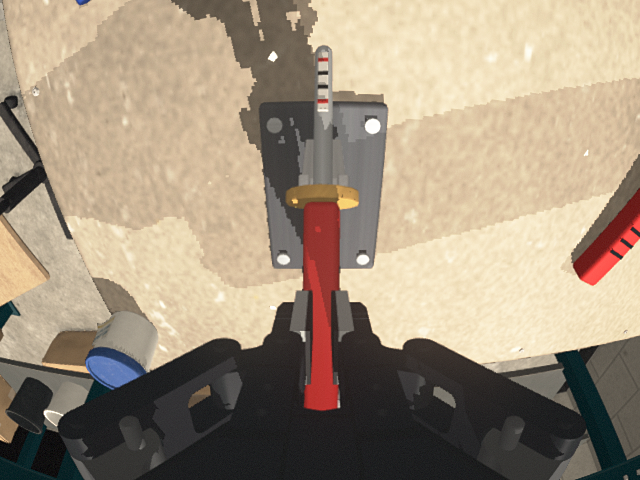

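The gap reads 7.9 mm where the handle is 16 mm across, with 6 N pushing up. That isn't a clean grasp, so I'll look from the other cameras before lifting.

```bash
python3 - <<'E'
from h import *
im=viewer.read_camera("scene"); cv2.imwrite("pics/s3.png",cv2.resize(im[190:290,200:320,::-1],(720,600),interpolation=cv2.INTER_CUBIC))
im=viewer.read_camera("side"); cv2.imwrite("pics/d3.png",cv2.resize(im[150:280,240:360,::-1],(554,600),interpolation=cv2.INTER_CUBIC))
im=cv2.imread("pics/w3.png"); cv2.imwrite("pics/w3c.png",cv2.resize(im[180:420,240:400],(400,600),interpolation=cv2.INTER_CUBIC))
s=cur()[2]; print(s["wrist_force"],s["tcp_pos"],s["finger_gap"])
E
```

```text
[ -4.716  -10.9972  15.7409] [0.4827 0.32   0.095 ] 0.0008377291463977152
```

View pics/s3.png

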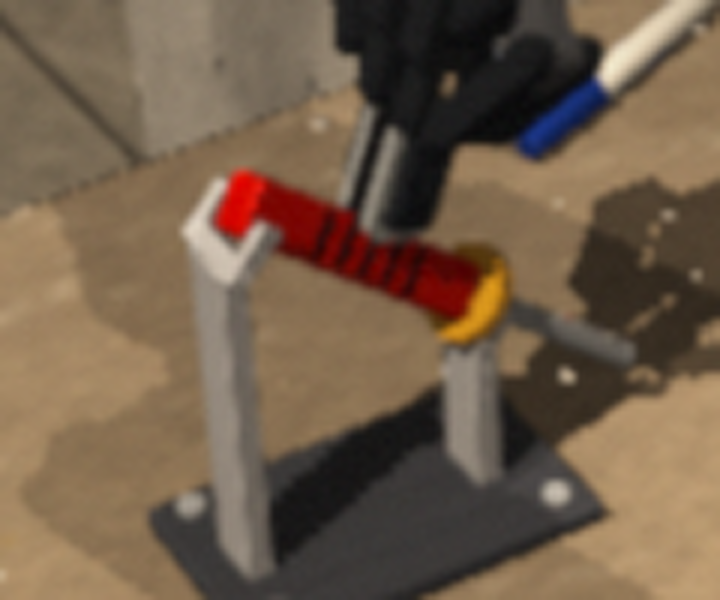

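View pics/d3.png

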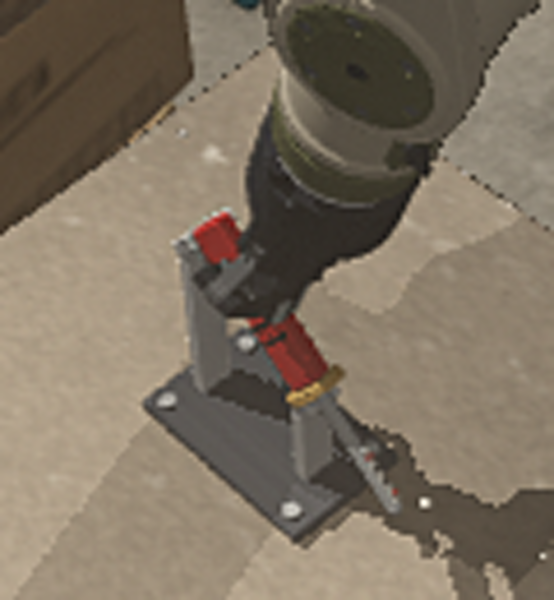

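View pics/w3c.png

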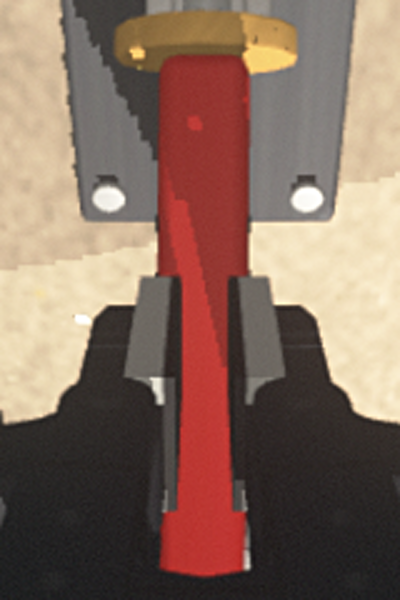

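The scene view shows the shut pads resting on top of the handle at about (264,230), so the grasp was too shallow. The rod is still in both saddles. I'll check where the fingertips really are against the reported TCP.

```bash
python3 - <<'E'
from h import *
p,Rc,s=cur(); S=viewer.camera_model("scene");D=viewer.camera_model("side");W=viewer.camera_model("wrist")
print(p,s["wrist_force"],s["clock"])
print("TCP now scene",proj(S,p),"side",proj(D,p),"wrist",wproj(W,p))
print("10/20mm back",proj(S,p-Rc[:,2]*.01),proj(S,p-Rc[:,2]*.02))
h=-92.3; collar=np.array([.480,.2775,.079]); r=axis(h); hc=collar-.056*r
n=np.array([r[0]*0,0,0]); up=toolR(h,40)[:,2]*-1
for a in (-50,8,50): print(a,"top pt",hc+r*a/1e3+up*.01,proj(S,hc+r*a/1e3+up*.01),"wrist",wproj(W,hc+r*a/1e3+up*.01))
# s2 : tips at gap .0508, tcp
q=np.array([.4804,.3207,.0908])
for sgn in (1,-1):
  for b in (0,.008,.013): print("s2",sgn,b,proj(S,q+sgn*Rc[:,0]*.032-Rc[:,2]*b))
E
```

```text
[0.4827 0.32   0.095 ] [ -4.716  -10.9972  15.7409] 3.0833
TCP now scene (np.float64(259.36350873302814), np.float64(240.29045049211143)) side (np.float64(296.8625187297039), np.float64(220.4039285869532)) wrist (np.float64(323.2582586754185), np.float64(284.3226820726956))
10/20mm back (np.float64(260.7238017366708), np.float64(235.75399060531632)) (np.float64(262.0960902231942), np.float64(231.17752681732858))
-50 top pt [0.483  0.3522 0.1548] (np.float64(242.0618039767303), np.float64(220.34190247405257)) wrist (np.float64(325.50184669776894), np.float64(423.336819681781))
8 top pt [0.4812 0.3078 0.1175] (np.float64(264.78292625734946), np.float64(228.89143993333312)) wrist (np.float64(325.55152545829327), np.float64(298.44559223786877))
50 top pt [0.4799 0.2757 0.0905] (np.float64(279.9989336036958), np.float64(234.6169416573056)) wrist (np.float64(325.37761351283893), np.float64(201.97604382118243))
s2 1 0 (np.float64(268.2248001046866), np.float64(251.99471165430856))
s2 1 0.008 (np.float64(269.36715113833424), np.float64(248.33293019399343))
s2 1 0.013 (np.float64(270.08528801565234), np.float64(246.03095801042107))
s2 -1 0 (np.float64(251.71985436676908), np.float64(233.9939824391637))
s2 -1 0.008 (np.float64(252.7568833229032), np.float64(230.42651036095322))
s2 -1 0.013 (np.float64(253.40864807194686), np.float64(228.18438150811676))
```

The visible fingertips are roughly 20 mm behind the reported TCP. I'll check that offset against the first pictures too.

```bash
python3 - <<'E'
from h import *
S=viewer.camera_model("scene");D=viewer.camera_model("side");W=viewer.camera_model("wrist")
p,Rc,s=cur()
print("wrist back 0,10,20,30:",[np.round(wproj(W,p-Rc[:,2]*b)) for b in (0,.01,.02,.03)])
q=np.array([.2118,.5339,.2012]);o=[4e-4,.8273,.5617,-8e-4];R0=R.from_quat([o[1],o[2],o[3],o[0]]).as_matrix()
for b in (0,.013,.03): print("start",b,[np.round(proj(S,q+g*R0[:,0]*.047-R0[:,2]*b)) for g in (1,-1)])
q=np.array([.4805,.32,.2216])
for b in (0,.013,.03): print("s1",b,[np.round(proj(S,q+g*Rc[:,0]*.047-R0[:,2]*b*0-Rc[:,2]*b)) for g in (1,-1)])
a=cv2.imread("pics/scene0.png"); c=cv2.imread("pics/s1.png")
x=cv2.resize(a[270:350,140:290],(450,240)); y=cv2.resize(c[90:180,230:320],(450,450))
cv2.imwrite("pics/t.png",cv2.vconcat([x,y]))
E
```

```text
wrist back 0,10,20,30: [array([323., 284.]), array([323., 292.]), array([323., 301.]), array([324., 311.])]
start 0 [array([181., 355.]), array([259., 341.])]
start 0.013 [array([180., 348.]), array([258., 333.])]
start 0.03 [array([177., 339.]), array([258., 324.])]
s1 0 [array([270., 196.]), array([244., 172.])]
s1 0.013 [array([272., 189.]), array([245., 165.])]
s1 0.03 [array([275., 180.]), array([248., 156.])]
```

View pics/t.png

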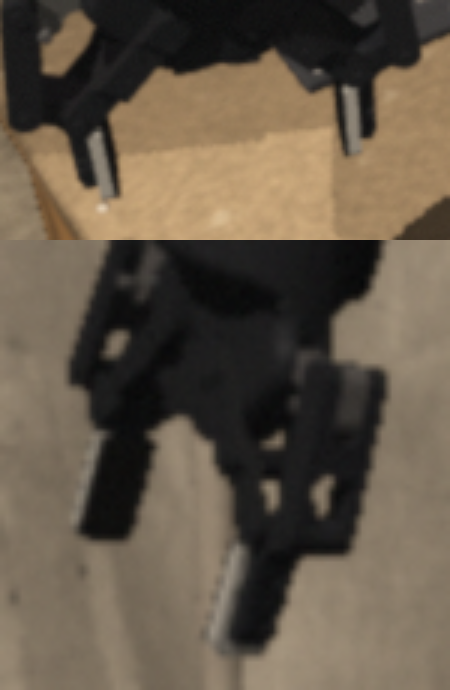

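```bash
python3 - <<'E'
from h import *
S=viewer.camera_model("scene");D=viewer.camera_model("side");W=viewer.camera_model("wrist")
p,Rc,s=cur()
for b in (0.013,.025,.037,.045): print("start-type, front edge of tips",b,[np.round(wproj(W,p+g*Rc[:,0]*.0425-Rc[:,1]*.011-Rc[:,2]*b)) for g in (1,-1)])
for b in (0,.012,.024,.036): print("now shut, front edge",b,np.round(wproj(W,p-Rc[:,1]*.011-Rc[:,2]*b)),"rear edge",np.round(wproj(W,p+Rc[:,1]*.011-Rc[:,2]*b)))
q=np.array([.2118,.5339,.2012]);o=[4e-4,.8273,.5617,-8e-4];R0=R.from_quat([o[1],o[2],o[3],o[0]]).as_matrix()
for b in (.013,.037): print("side start",b,[np.round(proj(D,q+g*R0[:,0]*.047-R0[:,2]*b)) for g in (1,-1)])
a=cv2.imread("pics/side0.png"); cv2.imwrite("pics/t2.png",cv2.resize(a[140:230,90:180],(540,540)))
E
```

```text
start-type, front edge of tips 0.013 [array([415., 272.]), array([232., 272.])]
start-type, front edge of tips 0.025 [array([421., 282.]), array([226., 282.])]
start-type, front edge of tips 0.037 [array([428., 293.]), array([219., 293.])]
start-type, front edge of tips 0.045 [array([434., 301.]), array([214., 301.])]
now shut, front edge 0 [323. 264.] rear edge [323. 304.]
now shut, front edge 0.012 [323. 272.] rear edge [323. 315.]
now shut, front edge 0.024 [324. 282.] rear edge [323. 327.]
now shut, front edge 0.036 [324. 293.] rear edge [324. 341.]
side start 0.013 [array([132., 189.]), array([141., 218.])]
side start 0.037 [array([129., 181.]), array([137., 211.])]
```

View pics/t2.png

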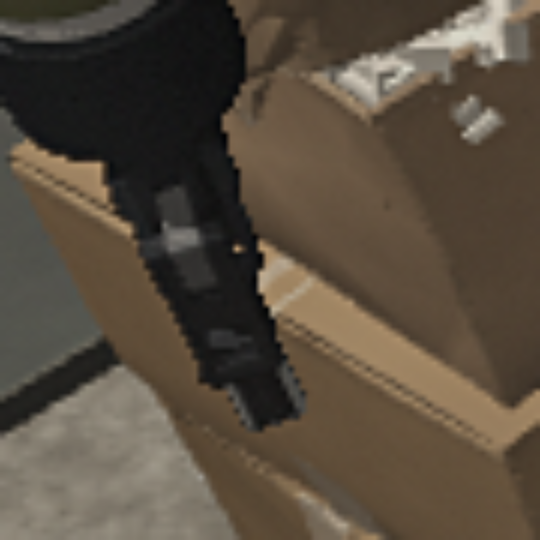

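Both fixed cameras agree: the fingers end about 24 mm short of the reported TCP along tool z. At the start, open, the measured setback was about 37 mm against the stated 13 mm. The real grasp point is therefore about 43 mm behind the reported TCP. I'll open, check the rod, then go about 24 mm deeper.

{"name": "carry_out", "arguments": {"plan": [{"x": 0,"y": 0.001,"z": -0.004,"ax": 0,"ay": 0,"az": 0,"hand": 0.3},{"x": 0,"y": 0.003,"z": -0.01,"ax": 0,"ay": 0,"az": 0,"hand": 0.6},{"x": 0,"y": 0.003,"z": -0.01,"ax": 0,"ay": 0,"az": 0,"hand": 0.6},{"x": 0,"y": 0.003,"z": -0.01,"ax": 0,"ay": 0,"az": 0,"hand": 0.6},{"x": 0,"y": 0.003,"z": -0.01,"ax": 0,"ay": 0,"az": 0,"hand": 0.6},{"x": 0,"y": 0.003,"z": -0.01,"ax": 0,"ay": 0,"az": 0,"hand": 0.6}], "squeeze": 60}}

```text
clock: 3.58
tcp_pos: [0.4823, 0.3194, 0.105]
orientation: [0.005, 0.022, 0.985, 0.173]
wrist_force: [-0.3, 0.2, -0.9]
finger_gap: 0.051
```

```bash
python3 - <<'E'
from h import *
h=-92.3; collar=np.array([.4805,.2775,.079]); r=axis(h); g=collar-r*.048
Rt=toolR(h,20)
print(rel(g+Rt[:,2]*.043,Rt),cur()[2]["finger_gap"],cur()[2]["wrist_force"])
m=viewer.camera_model("wrist");im=viewer.read_camera("wrist"); cv2.imwrite("pics/w4.png",im[:,:,::-1])
for n,P in [("collar",collar),("tip",collar+.08*r)]: print(n,wproj(m,P))
E
```

```text
(array([ 0.0003, -0.0032,  0.0366]), array([-0.0014,  0.0038, -0.0032])) 0.05102230033270194 [-0.3227  0.158  -0.8937]
collar (np.float64(323.3969906841554), np.float64(184.64855369629853))
tip (np.float64(322.9589335445623), np.float64(47.331640762326856))
```

View pics/w4.png

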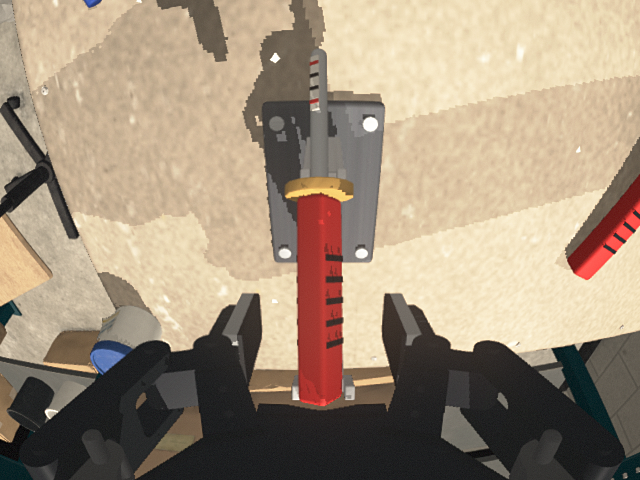

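The rod stayed in its saddles but has rolled about 20° on its axis: its right flank with the black grooves shows at columns 328-343. Closing on the flats should square it up. I'm descending to the corrected depth.

{"name": "carry_out", "arguments": {"plan": [{"x": -0.001,"y": -0.001,"z": 0.01,"ax": 0,"ay": 0.002,"az": -0.003,"hand": 0.6},{"x": -0.001,"y": -0.002,"z": 0.02,"ax": 0,"ay": 0.004,"az": -0.003,"hand": 0.6},{"x": -0.001,"y": -0.003,"z": 0.03,"ax": 0,"ay": 0.004,"az": -0.003,"hand": 0.6},{"x": -0.001,"y": -0.003,"z": 0.037,"ax": 0,"ay": 0.004,"az": -0.003,"hand": 0.6},{"x": -0.001,"y": -0.003,"z": 0.037,"ax": 0,"ay": 0.004,"az": -0.003,"hand": 0.6},{"x": -0.001,"y": -0.003,"z": 0.037,"ax": 0,"ay": 0.004,"az": -0.003,"hand": 0.6}], "squeeze": 60}}

```text
clock: 4.13
tcp_pos: [0.4829, 0.3292, 0.068]
orientation: [0.002, 0.02, 0.985, 0.173]
wrist_force: [-0.1, 0.3, 0.9]
finger_gap: 0.0512
```

```bash
python3 - <<'E'
from h import *
print(cur()[2]["finger_gap"],cur()[2]["wrist_force"],cur()[0])
im=viewer.read_camera("wrist"); cv2.imwrite("pics/w5.png",im[:,:,::-1])
im=viewer.read_camera("scene"); cv2.imwrite("pics/s5.png",cv2.resize(im[190:290,200:320,::-1],(720,600),interpolation=cv2.INTER_CUBIC))
E
```

```text
0.051220191099647726 [-0.112   0.2638  0.9158] [0.4829 0.3292 0.068 ]
```

View pics/w5.png

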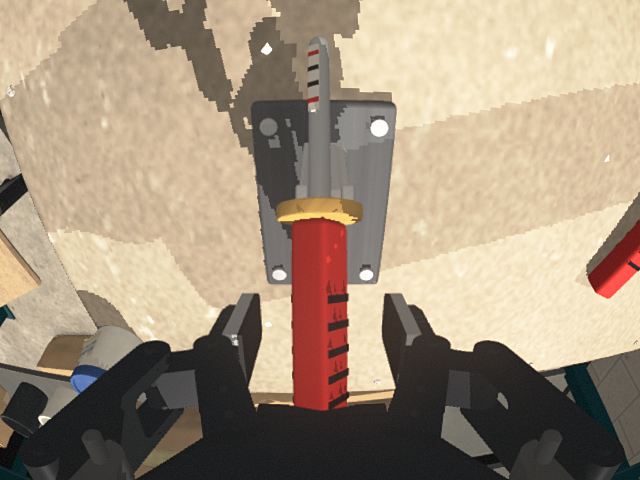

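View pics/s5.png

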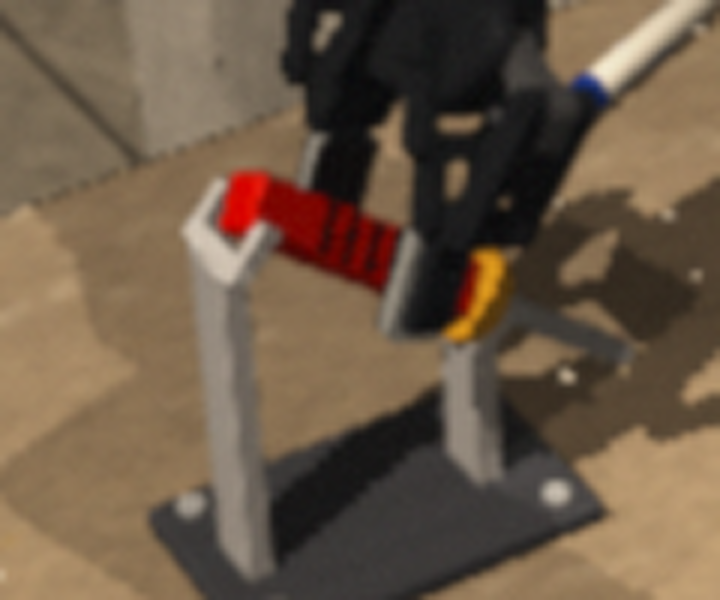

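The pads now reach below the handle on both sides (near fingertip at about (267,246) in the scene picture). I'll close gently so the flats square up, then firm the grip.

{"name": "carry_out", "arguments": {"plan": [{"x": 0,"y": 0,"z": 0,"ax": 0,"ay": 0,"az": 0,"hand": 0.4},{"x": 0,"y": 0,"z": 0,"ax": 0,"ay": 0,"az": 0,"hand": 0.3},{"x": 0,"y": 0,"z": 0,"ax": 0,"ay": 0,"az": 0,"hand": 0.15},{"x": 0,"y": 0,"z": 0,"ax": 0,"ay": 0,"az": 0,"hand": 0},{"x": 0,"y": 0,"z": 0,"ax": 0,"ay": 0,"az": 0,"hand": 0},{"x": 0,"y": 0,"z": 0,"ax": 0,"ay": 0,"az": 0,"hand": 0},{"x": 0,"y": 0,"z": 0,"ax": 0,"ay": 0,"az": 0,"hand": 0}], "squeeze": 40}}

```text
clock: 4.82
tcp_pos: [0.4839, 0.3295, 0.0696]
orientation: [0.003, 0.02, 0.985, 0.173]
wrist_force: [-1.8, -0.1, 5.1]
finger_gap: 0.0207
```

```bash
python3 - <<'E'
from h import *
p,Rc,s=cur();print(s["finger_gap"],s["wrist_force"],p,Rc.T@np.array([0,0,.1]))
im=viewer.read_camera("wrist"); cv2.imwrite("pics/w6.png",im[:,:,::-1])
im=viewer.read_camera("scene"); cv2.imwrite("pics/s6.png",cv2.resize(im[190:290,200:320,::-1],(720,600),interpolation=cv2.INTER_CUBIC))
E
```

```text
0.020659159089411388 [-1.83   -0.0784  5.1274] [0.4839 0.3295 0.0696] [ 0.      0.0341 -0.094 ]
```

View pics/w6.png

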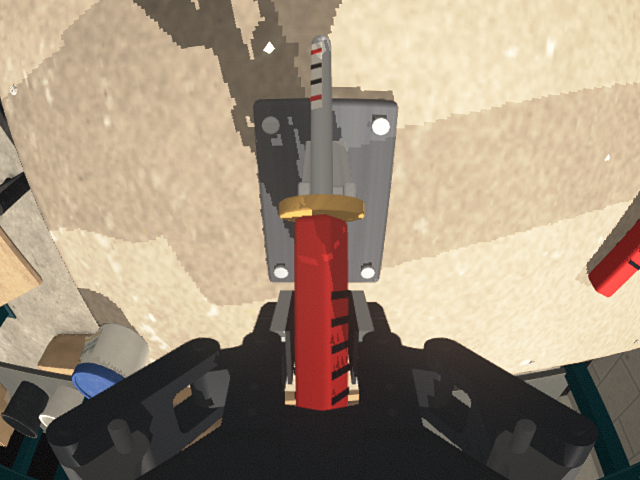

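View pics/s6.png

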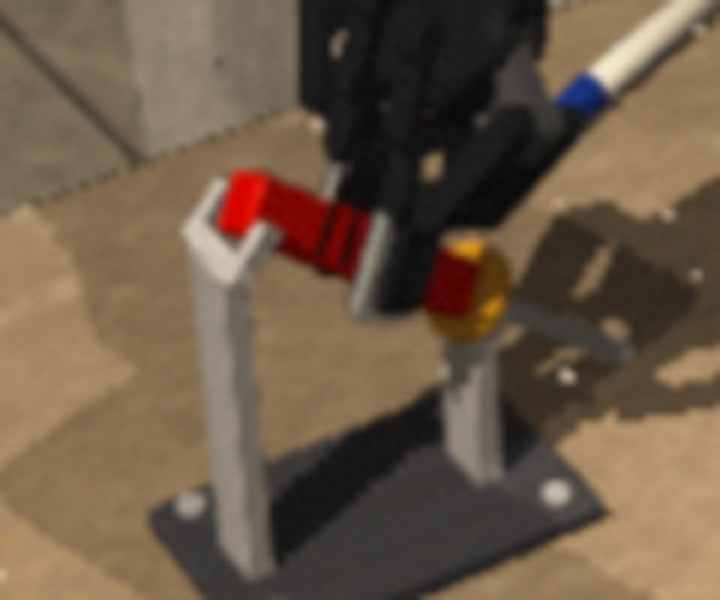

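The gap is 20.7 mm and the handle is still rolled, but being squared by the pads. I'll keep closing with a firmer squeeze.

{"name": "carry_out", "arguments": {"plan": [{"x": 0,"y": 0,"z": 0,"ax": 0,"ay": 0,"az": 0,"hand": 0},{"x": 0,"y": 0,"z": 0,"ax": 0,"ay": 0,"az": 0,"hand": 0},{"x": 0,"y": 0,"z": 0,"ax": 0,"ay": 0,"az": 0,"hand": 0},{"x": 0,"y": 0,"z": 0,"ax": 0,"ay": 0,"az": 0,"hand": 0},{"x": 0,"y": 0,"z": 0,"ax": 0,"ay": 0,"az": 0,"hand": 0}], "squeeze": 70}}

```text
clock: 5.33
tcp_pos: [0.4839, 0.3295, 0.0697]
orientation: [0.003, 0.02, 0.985, 0.173]
wrist_force: [-1.7, -0.9, 5.0]
finger_gap: 0.0197
```

```bash
python3 - <<'E'
from h import *
p,Rc,s=cur();print(s["finger_gap"],s["wrist_force"],s["ft_torque"],p,Rc.T@np.array([0,0,.1]))
im=viewer.read_camera("wrist"); cv2.imwrite("pics/w7.png",im[:,:,::-1])
E
```

```text
0.01969816488347273 [-1.6536 -0.8961  5.0344] [-0.0062  0.4797 -0.0272] [0.4839 0.3295 0.0697] [ 0.      0.0342 -0.094 ]
```

View pics/w7.png

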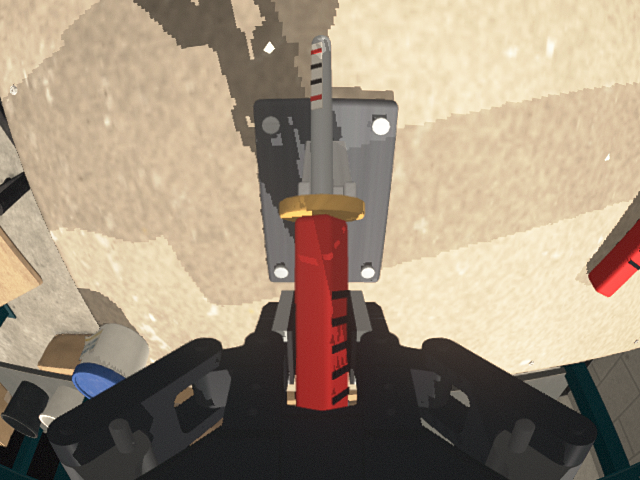

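The roll isn't coming out: the gap stalled at 19.7 mm, gripping edge to edge. Forcing it is no good, so I'll open, measure the roll, turn the gripper about the rod's axis to match the flats, and grip flush.

{"name": "carry_out", "arguments": {"plan": [{"x": 0,"y": 0,"z": 0,"ax": 0,"ay": 0,"az": 0,"hand": 0.3},{"x": 0,"y": 0,"z": 0,"ax": 0,"ay": 0,"az": 0,"hand": 0.6},{"x": 0,"y": 0,"z": 0,"ax": 0,"ay": 0,"az": 0,"hand": 0.6},{"x": 0,"y": 0,"z": 0,"ax": 0,"ay": 0,"az": 0,"hand": 0.6},{"x": 0,"y": 0,"z": 0,"ax": 0,"ay": 0,"az": 0,"hand": 0.6}], "squeeze": 50}}

```text
clock: 5.8
tcp_pos: [0.484, 0.3294, 0.0695]
orientation: [0.003, 0.02, 0.985, 0.173]
wrist_force: [-0.9, 0.3, 1.1]
finger_gap: 0.051
```

```bash
python3 - <<'E'
from h import *
p,Rc,s=cur();print(s["finger_gap"],s["wrist_force"],p)
W=viewer.camera_model("wrist");im=viewer.read_camera("wrist"); cv2.imwrite("pics/w8.png",im[:,:,::-1]); np.save("w8T.npy",W["T"])
cv2.imwrite("pics/w8c.png",cv2.resize(im[190:420,260:400,::-1],(420*7//6,690*7//6)[:2] if 0 else (420,690)))
cv2.imwrite("pics/w8c.png",cv2.resize(im[30:420,270:380,::-1],(330//1,1170//1))[0:600] if 0 else cv2.hconcat([cv2.resize(im[20:120,280:380,::-1],(400,400),interpolation=cv2.INTER_CUBIC),cv2.resize(im[200:300,280:380,::-1],(400,400),interpolation=cv2.INTER_CUBIC)]))
E
```

```text
0.0510021013987529 [-0.9435  0.3211  1.0866] [0.484  0.3294 0.0695]
```

View pics/w8.png

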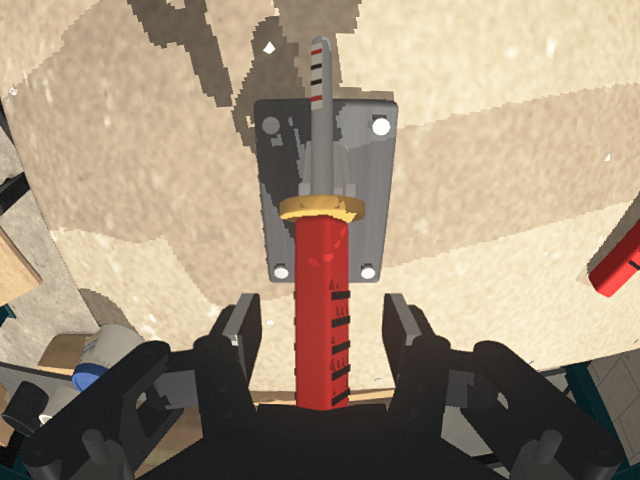

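View pics/w8c.png

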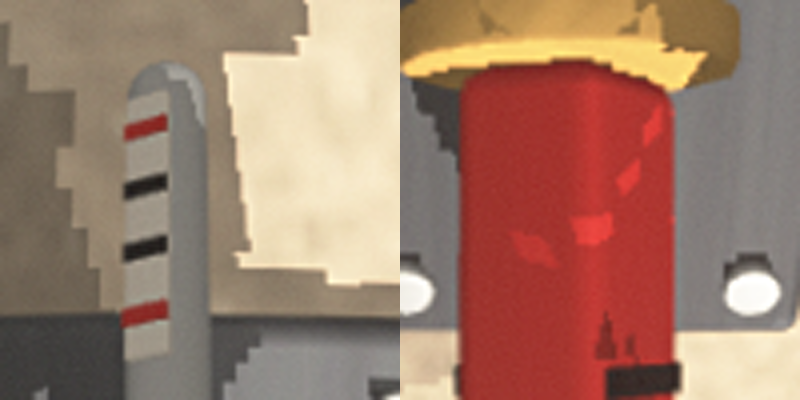

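```bash
python3 - <<'E'
from h import *
W=viewer.camera_model("wrist"); p,Rc,s=cur()
# refine rod pose: rays to collar rim & tip
h=-92.3; c0=np.array([.4805,.2775,.079]); r=axis(h)
print("pred tip",wproj(W,c0+.08*r),"collar",wproj(W,c0)," meas tip ~(321,37) collar front ~(321.5,197)")
hv=axis(h,0); zr0=-toolR(h,40)[:,2]; yr0=np.cross(zr0,r)
for th in (0,10,15,20,25,30):
    t=np.radians(th); z=zr0*np.cos(t)+yr0*np.sin(t); y=yr0*np.cos(t)-zr0*np.sin(t)
    P=c0+.065*r+z*.0045; a=np.array(wproj(W,P+y*.003)); b=np.array(wproj(W,P-y*.003)); d=a-b
    # handle section at +35
    H=c0-.021*r; 
    k=[np.array(wproj(W,H+y*sy*.008+z*sz*.010)) for sy,sz in ((1,1),(-1,1),(-1,-1),(1,-1))]
    g=k[1]-k[2]
    rr=.0025; cs=[H+y*sy*(.008-rr)+z*sz*(.010-rr) for sy,sz in ((1,1),(-1,1),(-1,-1),(1,-1))]
    vx=Rc[:,0]; us=[wproj(W,q+e*vx*rr)[0] for q in cs for e in(1,-1)]
    print(th,"tick slope",round(d[1]/d[0],3),"groove slope",round(g[1]/g[0],3),"width",round(max(us)-min(us),1),"ridge frac",round((k[1][0]-k[0][0])/(k[2][0]-k[0][0]),3), np.round(k[1]))
E
```

```text
pred tip (np.float64(326.64327452429353), np.float64(34.03098273465389)) collar (np.float64(327.42662733286943), np.float64(202.63075103495632))  meas tip ~(321,37) collar front ~(321.5,197)
0 tick slope 0.005 groove slope -0.501 width 43.2 ridge frac 1.091 [350. 255.]
10 tick slope -0.088 groove slope 0.343 width 46.7 ridge frac 0.89 [345. 255.]
15 tick slope -0.137 groove slope 0.183 width 49.5 ridge frac 0.811 [342. 255.]
20 tick slope -0.187 groove slope 0.123 width 52.0 ridge frac 0.74 [340. 255.]
25 tick slope -0.241 groove slope 0.091 width 54.2 ridge frac 0.675 [337. 255.]
30 tick slope -0.3 groove slope 0.071 width 56.1 ridge frac 0.615 [333. 255.]
```

```bash
python3 - <<'E'
from h import *
im=cv2.imread("pics/w8.png")
big=cv2.resize(im[30:115,300:345],(450,850),interpolation=cv2.INTER_CUBIC)[:, :]
b,g,r=[big[:,:,i].astype(int) for i in range(3)]
m=((r-g>50)).astype(np.uint8)
k=((big.max(2)<75)).astype(np.uint8)
for nm,mm in (("red",m),("blk",k)):
    n,l,st,c=cv2.connectedComponentsWithStats(mm)
    for i in range(1,n):
        if st[i,4]>300 and st[i,2]<140:
            ys,xs=np.where(l==i); 
            cols=range(st[i,0]+5,st[i,0]+st[i,2]-5,5); yy=[ys[xs==x].mean() for x in cols]
            print(nm,st[i],np.polyfit(list(cols),yy,1)[0].round(3))
cv2.imwrite("pics/t3.png",big[:600])
E
```

```text
red [ 110  186  108   65 4086] -0.288
red [ 104  649  116   68 5253] -0.226
blk [ 112  338  105   58 3719] -0.267
blk [ 110  491  107   61 3980] -0.254
blk [    0   685   111   165 17225] 0.087
blk [ 330  694  120   23 2064] -0.022
```

View pics/t3.png

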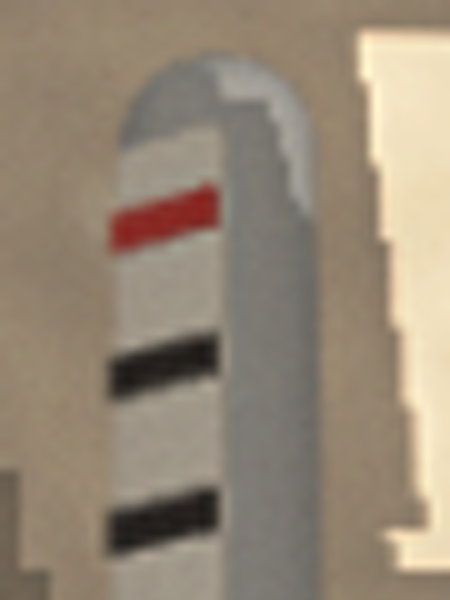

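The tick slopes (about -0.26) give a roll of about 26°, and the handle's silhouette width gives about 23.5°. I'll take 25°, turning the open gripper about the rod's axis to match.

{"name": "carry_out", "arguments": {"plan": [{"x": 0.004,"y": 0,"z": 0,"ax": 0,"ay": 0.1,"az": -0.036,"hand": 0.6},{"x": 0.008,"y": 0,"z": -0.001,"ax": 0,"ay": 0.2,"az": -0.073,"hand": 0.6},{"x": 0.012,"y": -0.001,"z": -0.002,"ax": 0,"ay": 0.3,"az": -0.109,"hand": 0.6},{"x": 0.017,"y": -0.001,"z": -0.0036,"ax": 0,"ay": 0.41,"az": -0.149,"hand": 0.6},{"x": 0.017,"y": -0.001,"z": -0.0036,"ax": 0,"ay": 0.41,"az": -0.149,"hand": 0.6},{"x": 0.017,"y": -0.001,"z": -0.0036,"ax": 0,"ay": 0.41,"az": -0.149,"hand": 0.6}]}}

```text
clock: 6.35
tcp_pos: [0.4676, 0.3278, 0.0693]
orientation: [-0.185, -0.087, 0.963, 0.172]
wrist_force: [-0.1, -0.0, 0.7]
finger_gap: 0.051
```

```bash
python3 - <<'E'
from h import *
p,Rc,s=cur();print(s["finger_gap"],s["wrist_force"],p,Rc.T@axis(-92.3))
im=viewer.read_camera("wrist"); cv2.imwrite("pics/w9.png",im[:,:,::-1])
E
```

```text
0.05101663410346963 [-0.0836 -0.0229  0.6667] [0.4676 0.3278 0.0693] [-0.0041 -0.9394  0.3428]
```

View pics/w9.png

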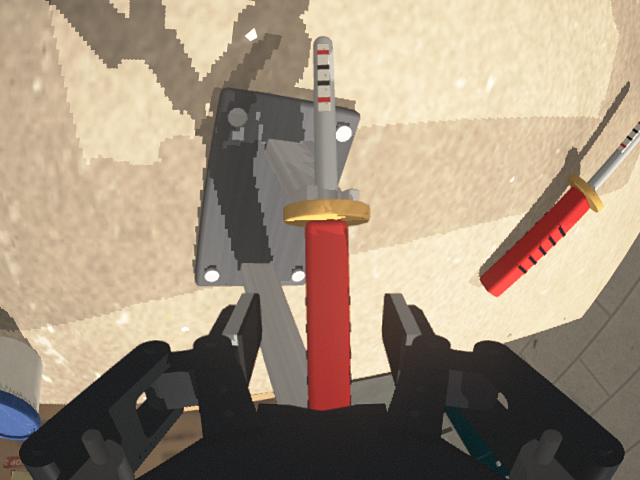

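The handle now looks square to the pads, with level ticks and neither flank showing. Its centre is at column 328 against a pad midpoint of 321.5, so I'll shift +2 mm in x and close.

{"name": "carry_out", "arguments": {"plan": [{"x": 0.002,"y": 0,"z": 0,"ax": 0,"ay": 0,"az": 0,"hand": 0.5},{"x": 0.002,"y": 0,"z": 0,"ax": 0,"ay": 0,"az": 0,"hand": 0.35},{"x": 0.002,"y": 0,"z": 0,"ax": 0,"ay": 0,"az": 0,"hand": 0.25},{"x": 0.002,"y": 0,"z": 0,"ax": 0,"ay": 0,"az": 0,"hand": 0.1},{"x": 0.002,"y": 0,"z": 0,"ax": 0,"ay": 0,"az": 0,"hand": 0},{"x": 0.002,"y": 0,"z": 0,"ax": 0,"ay": 0,"az": 0,"hand": 0},{"x": 0.002,"y": 0,"z": 0,"ax": 0,"ay": 0,"az": 0,"hand": 0},{"x": 0.002,"y": 0,"z": 0,"ax": 0,"ay": 0,"az": 0,"hand": 0}], "squeeze": 60}}

```text
clock: 7.07
tcp_pos: [0.4652, 0.3278, 0.0736]
orientation: [-0.183, -0.088, 0.964, 0.173]
wrist_force: [-1.6, 0.4, 7.7]
finger_gap: 0.015
```

```bash
python3 - <<'E'
from h import *
p,Rc,s=cur();print(s["finger_gap"],s["wrist_force"],s["ft_torque"],p,Rc.T@np.array([0,0,.1]))
im=viewer.read_camera("wrist"); cv2.imwrite("pics/w10.png",im[:,:,::-1])
E
```

```text
0.014968412803118591 [-1.6133  0.3561  7.7264] [-0.027   0.4545  0.1941] [0.4652 0.3278 0.0736] [ 0.0323  0.0366 -0.0873]
```

View pics/w10.png

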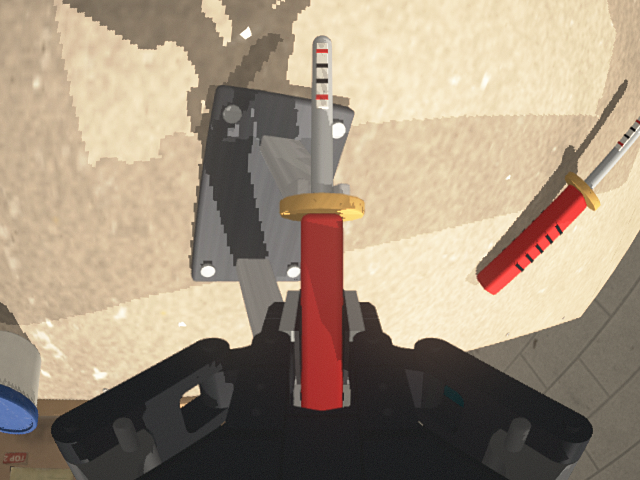

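The grip is flush (15.0 mm gap, marks level). The small upward push comes from the pads swinging forward as they close. I'm lifting straight up by about 13 cm.

{"name": "carry_out", "arguments": {"plan": [{"x": 0.003,"y": 0.004,"z": -0.009,"ax": 0,"ay": 0,"az": 0,"hand": 0},{"x": 0.006,"y": 0.007,"z": -0.017,"ax": 0,"ay": 0,"az": 0,"hand": 0},{"x": 0.01,"y": 0.011,"z": -0.026,"ax": 0,"ay": 0,"az": 0,"hand": 0},{"x": 0.016,"y": 0.018,"z": -0.044,"ax": 0,"ay": 0,"az": 0,"hand": 0},{"x": 0.023,"y": 0.026,"z": -0.061,"ax": 0,"ay": 0,"az": 0,"hand": 0},{"x": 0.032,"y": 0.037,"z": -0.087,"ax": 0,"ay": 0,"az": 0,"hand": 0},{"x": 0.042,"y": 0.048,"z": -0.113,"ax": 0,"ay": 0,"az": 0,"hand": 0},{"x": 0.048,"y": 0.055,"z": -0.131,"ax": 0,"ay": 0,"az": 0,"hand": 0},{"x": 0.048,"y": 0.055,"z": -0.131,"ax": 0,"ay": 0,"az": 0,"hand": 0},{"x": 0.048,"y": 0.055,"z": -0.131,"ax": 0,"ay": 0,"az": 0,"hand": 0}], "squeeze": 70}}

```text
clock: 7.95
tcp_pos: [0.4665, 0.3282, 0.2252]
orientation: [-0.181, -0.088, 0.964, 0.173]
wrist_force: [0.4, 0.2, -2.0]
finger_gap: 0.0148
```

```bash
python3 - <<'E'
from h import *
p,Rc,s=cur();print(s["finger_gap"],s["wrist_force"],s["ft_torque"],p,s["joint_pos"])
im=viewer.read_camera("wrist"); cv2.imwrite("pics/w11.png",im[:,:,::-1])
im=viewer.read_camera("scene"); cv2.imwrite("pics/s11.png",im[:,:,::-1])
E
```

```text
0.014797946370943843 [ 0.3942  0.2235 -2.0348] [-0.3158 -0.4574  0.01  ] [0.4665 0.3282 0.2252] [ 0.2422  0.5311  0.3135  1.6806  0.3949 -1.5776]
```

View pics/w11.png

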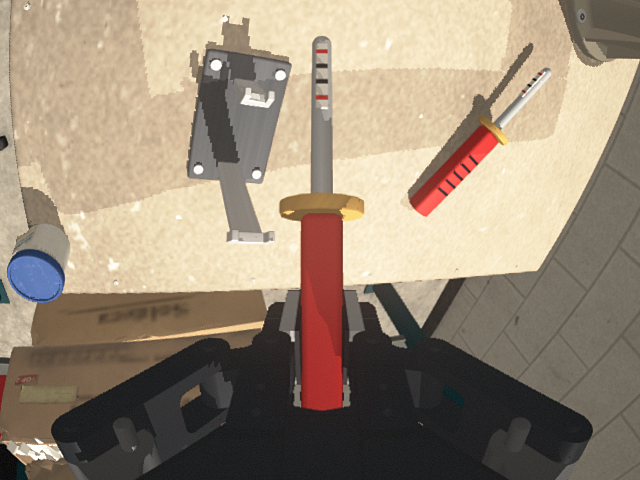

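View pics/s11.png

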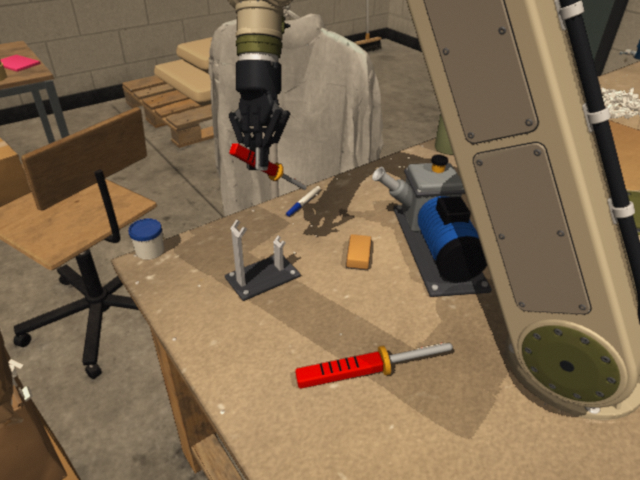

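The rod is out of the rest and held squarely; the wrist view shows collar and tip on column 322 with level ticks. Next I'll measure the rod's pose in the tool frame from all three cameras.

```bash
python3 - <<'E'
from h import *
im=viewer.read_camera("side"); cv2.imwrite("pics/d11.png",im[:,:,::-1])
D=viewer.camera_model("side");S=viewer.camera_model("scene");p,Rc,s=cur()
r=Rc@np.array([0,-.94,.342]); g=p-.043*Rc[:,2]; print(r,g)
for n,a in (("tip",.128),("collar",.048)): print(n,g+a*r,proj(S,g+a*r),proj(D,g+a*r))
a=cv2.imread("pics/s11.png"); c=cv2.resize(a[140:200,225:315],(600,400),interpolation=cv2.INTER_CUBIC); cv2.imwrite("pics/s11c.png",c)
u,v=map(int,proj(D,g+.09*r)); print(u-45,v-30); cv2.imwrite("pics/d11c.png",cv2.resize(im[v-30:v+30,u-45:u+45,::-1],(600,400),interpolation=cv2.INTER_CUBIC))
w=cv2.imread("pics/w11.png"); cv2.imwrite("pics/w11c.png",cv2.hconcat([cv2.resize(w[25:115,280:370],(360,360),interpolation=cv2.INTER_CUBIC),cv2.resize(w[160:250,277:367],(360,360),interpolation=cv2.INTER_CUBIC)]))
E
```

```text
[-0.0327 -0.7662 -0.6422] [0.4816 0.3149 0.26  ]
tip [0.4775 0.2168 0.1778] (np.float64(305.9099154522364), np.float64(187.3481438564346)) (np.float64(326.3394422350862), np.float64(222.95242450512532))
collar [0.4801 0.2781 0.2292] (np.float64(276.7967310831584), np.float64(172.6634781138445)) (np.float64(306.74445906103523), np.float64(192.23100672208173))
272 178
```

View pics/s11c.png

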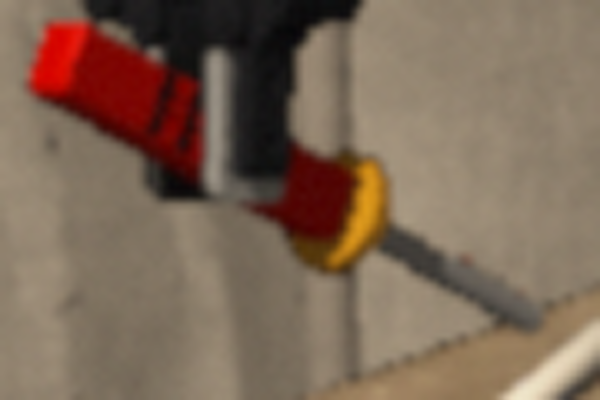

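View pics/d11c.png

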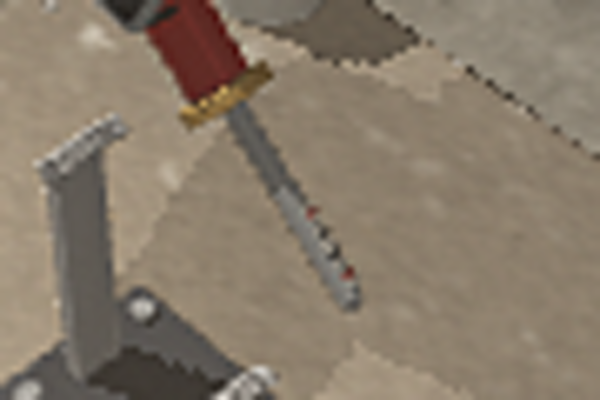

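View pics/w11c.png

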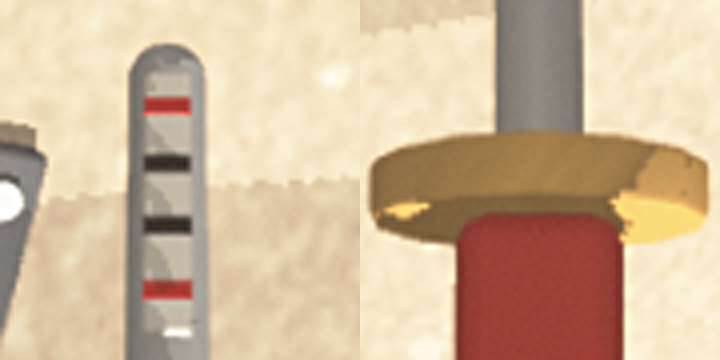

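```bash
python3 - <<'E'
from h import *
from scipy.optimize import least_squares
D=viewer.camera_model("side");S=viewer.camera_model("scene");W=viewer.camera_model("wrist");p,Rc,s=cur()
tw=wray(W,321.5,36.5) # tip
t3,e=tri(ray(S,305.7,188.3),ray(D,324.7,223.7),tw); print("tip",t3,e,"tool",Rc.T@(t3-p))
cw=None
c3,e=tri(ray(S,277,172),ray(D,306.2,192.6)); print("collar",c3,e,"tool",Rc.T@(c3-p))
d=Rc.T@(t3-c3); print(np.linalg.norm(d),d/np.linalg.norm(d))
# model: x0,y0,z0 (collar in tool), pitch a, yaw b ; obs
def f(q,full=False):
    x,y,z,a,b=q; r=np.array([np.sin(b)*np.cos(a),-np.cos(a)*np.cos(b),np.sin(a)]); zr=np.array([0,-np.sin(a),-np.cos(a)])
    c=p+Rc@np.array([x,y,z]); rw=Rc@r; zw=Rc@zr; t=c+.08*rw
    o=[(np.array(proj(S,t))-(305.7,188.3)),(np.array(proj(D,t))-(324.7,223.7)),np.array(wproj(W,t))-(321.5,36),
       np.array(proj(S,c))-(277,172),np.array(proj(D,c))-(306.2,192.6),np.array(wproj(W,c+.017*zw))-(321.5,193)]
    return np.concatenate(o)
sol=least_squares(f,[0,-.045,-.027,.349,0]); print(sol.x,np.degrees(sol.x[3:]),sol.fun.round(1))
E
```

```text
tip [0.4762 0.2182 0.1758] [np.float64(0.9), np.float64(1.8), np.float64(1.4)] tool [ 0.0001 -0.1196  0.0034]
collar [0.4785 0.2779 0.2305] [np.float64(0.8), np.float64(0.8)] tool [ 0.0019 -0.0446 -0.0272]
0.08102751990634902 [-0.0212 -0.9257  0.3776]
[-0.0008 -0.0458 -0.0263  0.3695  0.0007] [21.172   0.0398] [-0.1 -0.   1.4 -0.4  0.2  0.4 -0.2  0.8  0.9 -0.2  0.1 -0.1]
```

The fit agrees to about 1 px. In the tool frame the collar is at (0,-45.8,-26.3) mm and the rod's pitch is about 20.7°, in the tool's mid-plane. Next is the pre-insertion pose, with the tip 50 mm out from the mouth on its axis.

```bash
cat >> h.py <<'E'
CT=np.array([-.0003,-.0458,-.0263]); PITCH=20.7
MOUTH=np.array([.4813,.0266,.140]); HP=-119.5
def ins(depth,mouth=None,h=None,pitch=None):
    m=MOUTH if mouth is None else mouth; h=HP if h is None else h; pt=PITCH if pitch is None else pitch
    Rt=toolR(h,40-pt); c=m+axis(h)*(depth-.08); return c-Rt@CT,Rt
E
python3 - <<'E'
from h import *
p,Rt=ins(-.05); print(p,rel(p,Rt)); 
E
```

```text
[0.5556 0.1586 0.2139] (array([-0.0464, -0.1692, -0.0783]), array([-0.0694, -0.5645,  0.5931]))
```

{"name": "carry_out", "arguments": {"plan": [{"x": -0.005,"y": -0.017,"z": -0.012,"ax": -0.007,"ay": -0.056,"az": 0.059,"hand": 0},{"x": -0.009,"y": -0.034,"z": -0.024,"ax": -0.014,"ay": -0.113,"az": 0.119,"hand": 0},{"x": -0.014,"y": -0.051,"z": -0.034,"ax": -0.021,"ay": -0.169,"az": 0.178,"hand": 0},{"x": -0.019,"y": -0.068,"z": -0.042,"ax": -0.028,"ay": -0.226,"az": 0.237,"hand": 0},{"x": -0.023,"y": -0.085,"z": -0.05,"ax": -0.035,"ay": -0.282,"az": 0.297,"hand": 0},{"x": -0.028,"y": -0.102,"z": -0.057,"ax": -0.042,"ay": -0.339,"az": 0.356,"hand": 0},{"x": -0.032,"y": -0.118,"z": -0.063,"ax": -0.049,"ay": -0.395,"az": 0.415,"hand": 0},{"x": -0.037,"y": -0.135,"z": -0.068,"ax": -0.056,"ay": -0.452,"az": 0.474,"hand": 0},{"x": -0.042,"y": -0.152,"z": -0.073,"ax": -0.062,"ay": -0.508,"az": 0.534,"hand": 0},{"x": -0.0464,"y": -0.1692,"z": -0.0783,"ax": -0.069,"ay": -0.5645,"az": 0.593,"hand": 0},{"x": -0.0464,"y": -0.1692,"z": -0.0783,"ax": -0.069,"ay": -0.5645,"az": 0.593,"hand": 0},{"x": -0.0464,"y": -0.1692,"z": -0.0783,"ax": -0.069,"ay": -0.5645,"az": 0.593,"hand": 0}]}}

```text
clock: 9.1
tcp_pos: [0.5539, 0.1585, 0.2126]
orientation: [0.041, 0.251, 0.953, 0.162]
wrist_force: [0.5, 0.9, -1.0]
finger_gap: 0.0149
```

```bash
python3 - <<'E'
from h import *
p,Rt=ins(-.05); print(rel(p,Rt)); pc,Rc,s=cur();print(s["finger_gap"],s["wrist_force"],s["joint_pos"])
W=viewer.camera_model("wrist");im=viewer.read_camera("wrist"); cv2.imwrite("pics/w12.png",im[:,:,::-1])
ax=axis(HP); print("mouth",wproj(W,MOUTH),"bore",wproj(W,MOUTH+.05*ax)); np.save("w12T.npy",W["T"])
S=viewer.camera_model("scene");c=pc+Rc@CT; rt=np.array([0,-np.cos(np.radians(PITCH)),np.sin(np.radians(PITCH))]); t=c+.08*Rc@rt
print("tip",t,"wrist",wproj(W,t),"scene",proj(S,t),proj(S,c))
im=viewer.read_camera("scene"); cv2.imwrite("pics/s12.png",cv2.resize(im[110:220,330:450,::-1],(648,594),interpolation=cv2.INTER_CUBIC))
im=viewer.read_camera("side"); cv2.imwrite("pics/d12.png",cv2.resize(im[220:330,340:440,::-1],(540,594),interpolation=cv2.INTER_CUBIC))
print(proj(viewer.camera_model("side"),t))
E
```

```text
(array([-0.0014,  0.0013, -0.0009]), array([-0.0014, -0.0029, -0.0003]))
0.014934594535536062 [ 0.4577  0.8816 -0.9929] [-0.0328  0.14   -0.2001  1.073   0.2974 -1.0652]
mouth (np.float64(319.623729131563), np.float64(-33.902895284588055)) bore (np.float64(319.76042543730546), np.float64(-83.86359473298768))
tip [0.4984 0.0598 0.171 ] wrist (np.float64(322.65912509979427), np.float64(34.22394946968055)) scene (np.float64(362.2204133841056), np.float64(162.1030365681093)) (np.float64(333.63586055661943), np.float64(140.73072884590536))
(np.float64(387.7285438815343), np.float64(259.54123613276295))
```

View pics/w12.png

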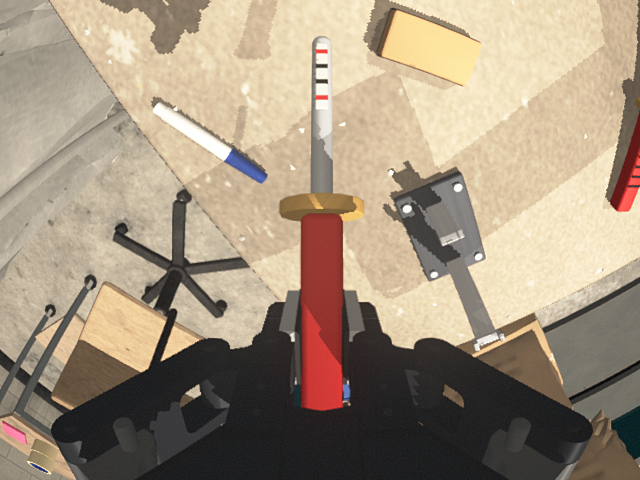

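View pics/s12.png

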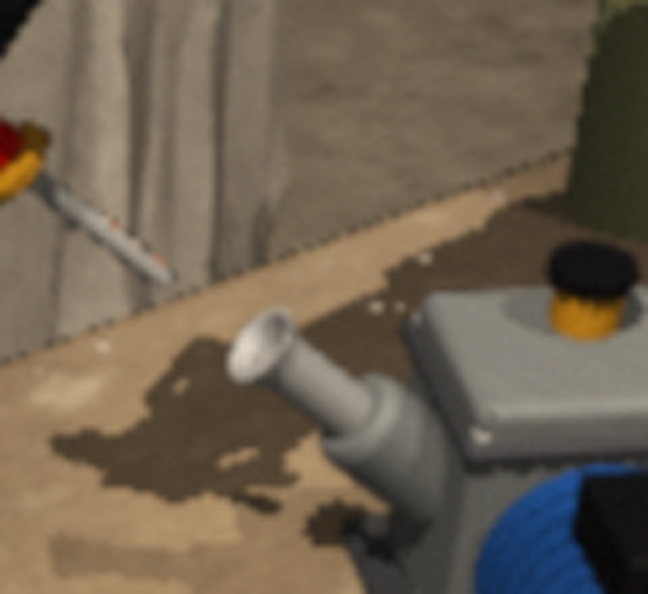

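View pics/d12.png

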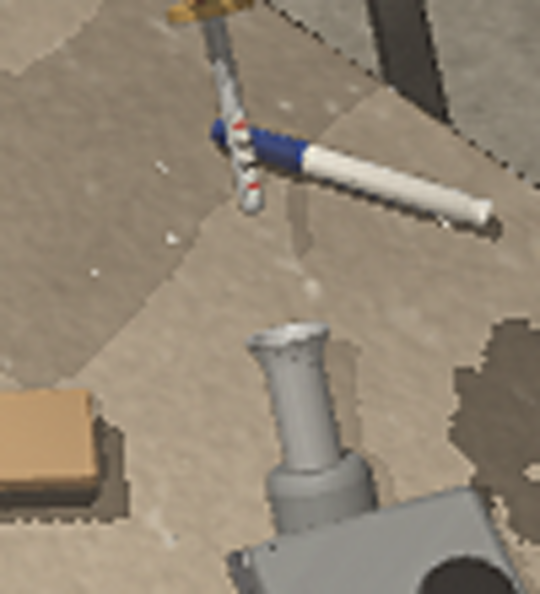

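Scene picture: tip (361.5,161.5), mouth (378.7,173.9), and stem and tube lines agree. Side picture: tip (387,258.5), mouth (393.7,282), tip about 2.5 mm to one side of the tube line. The pose lag explains about 1.4 mm of that. I'll correct sideways and move in to 20 mm depth.

```bash
sed -i 's/^MOUTH=.*;/MOUTH=np.array([.4822,.0261,.140]);/' h.py; python3 - <<'E'
from h import *
for d in (-.05,-.01,.02,.05): p,Rt=ins(d); print(d,*rel(p,Rt))
E
```

```text
-0.05 [-0.0015 -0.0001 -0.0006] [-0.0007 -0.002   0.0011]
-0.01 [-0.0015 -0.0375  0.0136] [-0.0007 -0.002   0.0011]
0.02 [-0.0015 -0.0656  0.0242] [-0.0007 -0.002   0.0011]
0.05 [-0.0015 -0.0937  0.0348] [-0.0007 -0.002   0.0011]
```

{"name": "carry_out", "arguments": {"plan": [{"x": -0.0015,"y": -0.009,"z": 0.003,"ax": 0,"ay": -0.002,"az": 0.001,"hand": 0},{"x": -0.0015,"y": -0.019,"z": 0.007,"ax": 0,"ay": -0.002,"az": 0.001,"hand": 0},{"x": -0.0015,"y": -0.028,"z": 0.01,"ax": 0,"ay": -0.002,"az": 0.001,"hand": 0},{"x": -0.0015,"y": -0.0375,"z": 0.0136,"ax": 0,"ay": -0.002,"az": 0.001,"hand": 0},{"x": -0.0015,"y": -0.0375,"z": 0.0136,"ax": 0,"ay": -0.002,"az": 0.001,"hand": 0},{"x": -0.0015,"y": -0.0375,"z": 0.0136,"ax": 0,"ay": -0.002,"az": 0.001,"hand": 0}]}}

```text
clock: 9.75
tcp_pos: [0.5408, 0.1309, 0.1874]
orientation: [0.042, 0.252, 0.953, 0.162]
wrist_force: [0.4, -0.5, -0.7]
finger_gap: 0.0145
```

```bash
python3 - <<'E'
from h import *
p,Rt=ins(-.01); print(rel(p,Rt)); pc,Rc,s=cur();print(s["finger_gap"],s["wrist_force"])
S=viewer.camera_model("scene");D=viewer.camera_model("side");c=pc+Rc@CT; rt=np.array([0,-np.cos(np.radians(PITCH)),np.sin(np.radians(PITCH))]); t=c+.08*Rc@rt
print("tip",t,"scene",proj(S,t),"side",proj(D,t))
a=viewer.read_camera("scene");b=viewer.read_camera("side")
cv2.imwrite("pics/sd13.png",cv2.hconcat([cv2.resize(x[v:v+50,u:u+50,::-1],(400,400),interpolation=cv2.INTER_CUBIC) for x,u,v in ((a,350,145),(b,370,250))]))
E
```

```text
(array([-0.0003,  0.001 , -0.0004]), array([-0.0012, -0.0009, -0.0014]))
0.014527314569832174 [ 0.3688 -0.4745 -0.7121]
tip [0.4852 0.0323 0.1458] scene (np.float64(375.43851867128313), np.float64(171.52523469033866)) side (np.float64(392.65321561129974), np.float64(277.50660127388454))
```

View pics/sd13.png

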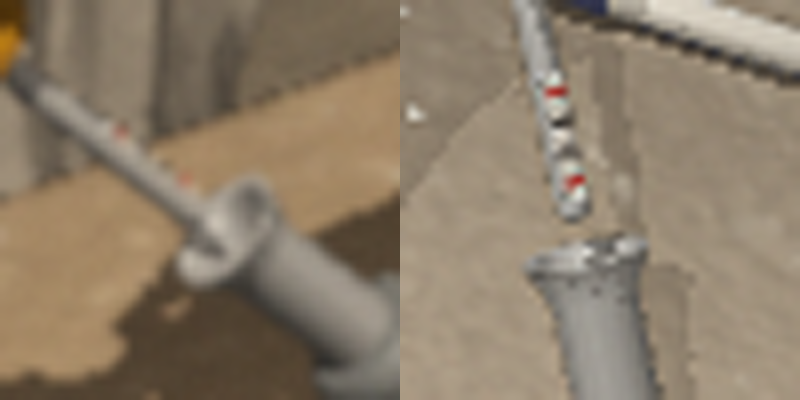

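Side picture: the tip is at about (391.5,277), 10 mm short of the mouth at (393.4,281.5) and within about 1 mm of the tube line. The scene picture shows it entering the mouth ellipse. I'm going on down the axis in small steps.

```bash
python3 - <<'E'
from h import *
for d in (.03,.08): p,Rt=ins(d); print(d,*rel(p,Rt))
E
```

```text
0.03 [ 0.0003 -0.0376  0.0144] [-0.0003  0.0006 -0.0001]
0.08 [ 0.0003 -0.0843  0.0321] [-0.0003  0.0006 -0.0001]
```

{"name": "carry_out", "arguments": {"plan": [{"x": 0,"y": -0.007,"z": 0.0027,"ax": 0,"ay": 0,"az": 0,"hand": 0},{"x": 0,"y": -0.014,"z": 0.0054,"ax": 0,"ay": 0,"az": 0,"hand": 0},{"x": 0,"y": -0.021,"z": 0.008,"ax": 0,"ay": 0,"az": 0,"hand": 0},{"x": 0,"y": -0.028,"z": 0.0107,"ax": 0,"ay": 0,"az": 0,"hand": 0},{"x": 0,"y": -0.0376,"z": 0.0144,"ax": 0,"ay": 0,"az": 0,"hand": 0},{"x": 0,"y": -0.0376,"z": 0.0144,"ax": 0,"ay": 0,"az": 0,"hand": 0}]}}

```text
clock: 10.35
tcp_pos: [0.5248, 0.1035, 0.1606]
orientation: [0.041, 0.252, 0.953, 0.161]
wrist_force: [0.2, 0.6, -1.4]
finger_gap: 0.0149
```

```bash
python3 - <<'E'
from h import *
p,Rt=ins(.03); print(rel(p,Rt)); pc,Rc,s=cur();print(s["finger_gap"],s["wrist_force"],s["ft_torque"])
a=viewer.read_camera("scene");b=viewer.read_camera("side")
cv2.imwrite("pics/sd14.png",cv2.hconcat([cv2.resize(x[v:v+60,u:u+60,::-1],(400,400),interpolation=cv2.INTER_CUBIC) for x,u,v in ((a,340,135),(b,360,240))]))
for d in (.06,.08,.084): p,Rt=ins(d); print(d,*rel(p,Rt))
E
```

```text
(array([-0.0007,  0.0024, -0.0012]), array([-0.002 , -0.0017, -0.0022]))
0.014937395480308162 [ 0.1951  0.5619 -1.3708] [-0.2907  0.2624 -0.0021]
0.06 [ 0.0001 -0.0273  0.0104] [-0.0004 -0.     -0.0013]
0.08 [ 0.0001 -0.046   0.0174] [-0.0004 -0.     -0.0013]
0.084 [ 0.0001 -0.0498  0.0189] [-0.0004 -0.     -0.0013]
```

View pics/sd14.png

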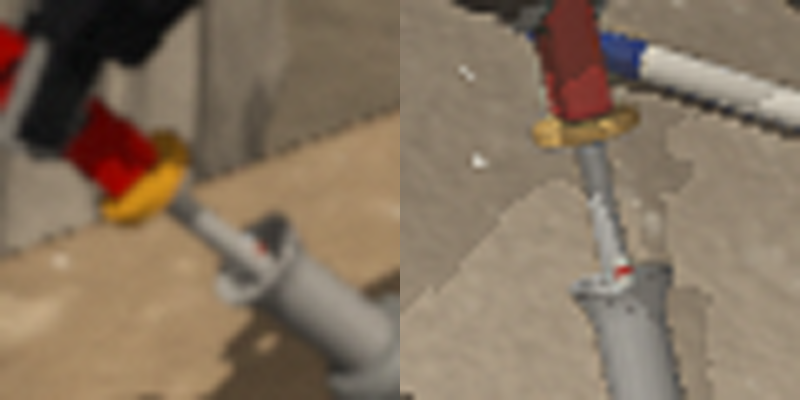

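The stem is about 30 mm in, central, and with no contact force. I'm continuing to the collar stop.

{"name": "carry_out", "arguments": {"plan": [{"x": 0,"y": -0.007,"z": 0.0027,"ax": 0,"ay": 0,"az": 0,"hand": 0},{"x": 0,"y": -0.014,"z": 0.0053,"ax": 0,"ay": 0,"az": 0,"hand": 0},{"x": 0,"y": -0.021,"z": 0.008,"ax": 0,"ay": 0,"az": 0,"hand": 0},{"x": 0,"y": -0.028,"z": 0.0107,"ax": 0,"ay": 0,"az": 0,"hand": 0},{"x": 0,"y": -0.035,"z": 0.0133,"ax": 0,"ay": 0,"az": 0,"hand": 0},{"x": 0,"y": -0.039,"z": 0.0148,"ax": 0,"ay": 0,"az": 0,"hand": 0},{"x": 0,"y": -0.042,"z": 0.016,"ax": 0,"ay": 0,"az": 0,"hand": 0},{"x": 0,"y": -0.044,"z": 0.0167,"ax": 0,"ay": 0,"az": 0,"hand": 0},{"x": 0,"y": -0.044,"z": 0.0167,"ax": 0,"ay": 0,"az": 0,"hand": 0},{"x": 0,"y": -0.044,"z": 0.0167,"ax": 0,"ay": 0,"az": 0,"hand": 0}]}}

```text
clock: 11.28
tcp_pos: [0.5086, 0.0727, 0.1318]
orientation: [0.043, 0.252, 0.953, 0.162]
wrist_force: [0.0, -0.4, -0.7]
finger_gap: 0.0145
```

```bash
python3 - <<'E'
from h import *
pc,Rc,s=cur();print(s["finger_gap"],s["wrist_force"],s["ft_torque"],"along axis",s["wrist_force"]@axis(HP))
for d in (.08,.084): p,Rt=ins(d); print(d,*rel(p,Rt))
a=viewer.read_camera("scene");b=viewer.read_camera("side")
cv2.imwrite("pics/sd15.png",cv2.hconcat([cv2.resize(x[v:v+50,u:u+50,::-1],(400,400),interpolation=cv2.INTER_CUBIC) for x,u,v in ((a,350,145),(b,370,255))]))
E
```

```text
0.014533214954344642 [ 0.0376 -0.4346 -0.6883] [-0.3007  0.2094  0.0055] along axis 0.718020869783913
0.08 [ 0.0004 -0.0021  0.0009] [-0.0005  0.0005 -0.0013]
0.084 [ 0.0003 -0.0058  0.0023] [-0.0005  0.0005 -0.0013]
```

View pics/sd15.png

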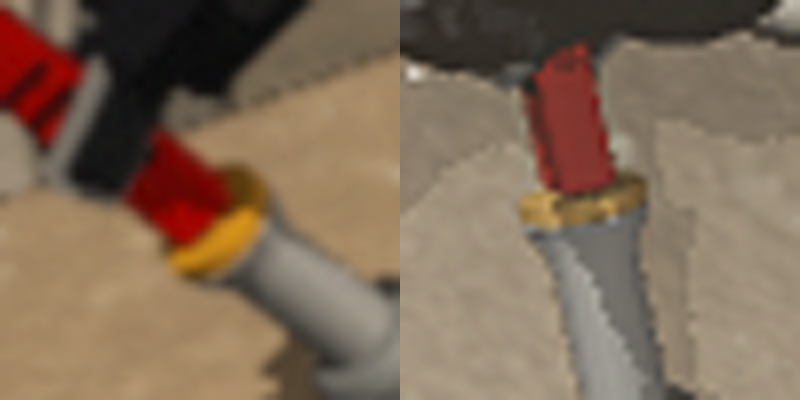

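The collar is almost on the mouth, with no force yet and about 2 mm to go. I'll press gently until the force shows contact.

{"name": "carry_out", "arguments": {"plan": [{"x": 0,"y": -0.001,"z": 0.0004,"ax": 0,"ay": 0,"az": 0,"hand": 0},{"x": 0,"y": -0.002,"z": 0.0008,"ax": 0,"ay": 0,"az": 0,"hand": 0},{"x": 0,"y": -0.003,"z": 0.0011,"ax": 0,"ay": 0,"az": 0,"hand": 0},{"x": 0,"y": -0.004,"z": 0.0015,"ax": 0,"ay": 0,"az": 0,"hand": 0},{"x": 0,"y": -0.005,"z": 0.0019,"ax": 0,"ay": 0,"az": 0,"hand": 0},{"x": 0,"y": -0.005,"z": 0.0019,"ax": 0,"ay": 0,"az": 0,"hand": 0}]}}

```text
clock: 11.88
tcp_pos: [0.5089, 0.0726, 0.1318]
orientation: [0.045, 0.25, 0.953, 0.166]
wrist_force: [0.7, 13.2, 12.4]
finger_gap: 0.0145
```

```bash
python3 - <<'E'
from h import *
pc,Rc,s=cur();print(s["finger_gap"],s["wrist_force"],s["ft_torque"],"along axis",s["wrist_force"]@axis(HP))
for d in (.08,.084): p,Rt=ins(d); print(d,*rel(p,Rt))
E
```

```text
0.014517777323258638 [ 0.6624 13.184  12.4298] [ 2.6335 -0.1135  0.1271] along axis -17.029804664438075
0.08 [ 0.0006 -0.0021  0.0008] [0.0091 0.0015 0.0022]
0.084 [ 0.0006 -0.0058  0.0022] [0.0091 0.0015 0.0022]
```

```bash
python3 - <<'E'
from h import *
a=viewer.read_camera("scene");b=viewer.read_camera("side")
cv2.imwrite("pics/sd16.png",cv2.hconcat([cv2.resize(x[v:v+40,u:u+40,::-1],(400,400),interpolation=cv2.INTER_CUBIC) for x,u,v in ((a,360,155),(b,375,262))]))
for d in (.08,.0,-.03,-.06): p,Rt=ins(d); print(d,*rel(p,Rt))
pc,Rc,s=cur();print(Rc.T@axis(HP),Rc.T@np.array([0,0,1]),s["wrist_force"])
E
```

```text
0.08 [ 0.0006 -0.0021  0.0008] [0.0089 0.0016 0.0024]
0.0 [ 0.0004  0.073  -0.0268] [0.0089 0.0016 0.0024]
-0.03 [ 0.0003  0.1012 -0.0372] [0.0089 0.0016 0.0024]
-0.06 [ 0.0002  0.1293 -0.0475] [0.0089 0.0016 0.0024]
[ 0.0028 -0.9385  0.3451] [-0.0023  0.3389 -0.9408] [ 1.3673 12.7526 11.5584]
```

View pics/sd16.png

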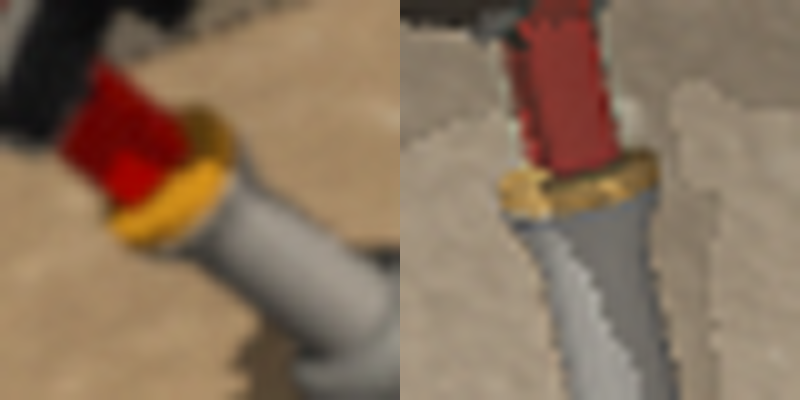

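The collar sits flat on the mouth in both views, with 17 N of axial reaction. I'm drawing it straight out.

{"name": "carry_out", "arguments": {"plan": [{"x": 0,"y": 0.006,"z": -0.0022,"ax": 0.004,"ay": 0,"az": 0,"hand": 0},{"x": 0,"y": 0.014,"z": -0.0052,"ax": 0.008,"ay": 0.001,"az": 0.001,"hand": 0},{"x": 0,"y": 0.024,"z": -0.0088,"ax": 0.009,"ay": 0.001,"az": 0.002,"hand": 0},{"x": 0,"y": 0.034,"z": -0.0125,"ax": 0.009,"ay": 0.0015,"az": 0.002,"hand": 0},{"x": 0,"y": 0.045,"z": -0.0165,"ax": 0.009,"ay": 0.0015,"az": 0.002,"hand": 0},{"x": 0,"y": 0.056,"z": -0.0206,"ax": 0.009,"ay": 0.0015,"az": 0.002,"hand": 0},{"x": 0,"y": 0.067,"z": -0.0246,"ax": 0.009,"ay": 0.0015,"az": 0.002,"hand": 0},{"x": 0,"y": 0.079,"z": -0.029,"ax": 0.009,"ay": 0.0015,"az": 0.002,"hand": 0},{"x": 0,"y": 0.092,"z": -0.0338,"ax": 0.009,"ay": 0.0015,"az": 0.002,"hand": 0},{"x": 0,"y": 0.106,"z": -0.039,"ax": 0.009,"ay": 0.0015,"az": 0.002,"hand": 0},{"x": 0,"y": 0.12,"z": -0.0441,"ax": 0.009,"ay": 0.0015,"az": 0.002,"hand": 0},{"x": 0,"y": 0.129,"z": -0.0475,"ax": 0.009,"ay": 0.0015,"az": 0.002,"hand": 0}]}}

```text
clock: 12.98
tcp_pos: [0.5614, 0.1658, 0.2216]
orientation: [0.043, 0.25, 0.953, 0.162]
wrist_force: [-0.5, -0.8, -0.4]
finger_gap: 0.015
```

```bash
python3 - <<'E'
from h import *
pc,Rc,s=cur();print(s["finger_gap"],s["wrist_force"],pc,s["joint_pos"])
im=viewer.read_camera("wrist"); cv2.imwrite("pics/w17.png",im[:,:,::-1])
im=viewer.read_camera("scene"); cv2.imwrite("pics/s17.png",im[:,:,::-1])
E
```

```text
0.015007974212325756 [-0.4912 -0.8089 -0.4367] [0.5614 0.1658 0.2216] [-0.0179  0.1477 -0.1698  1.0865  0.295  -1.0504]
```

View pics/w17.png

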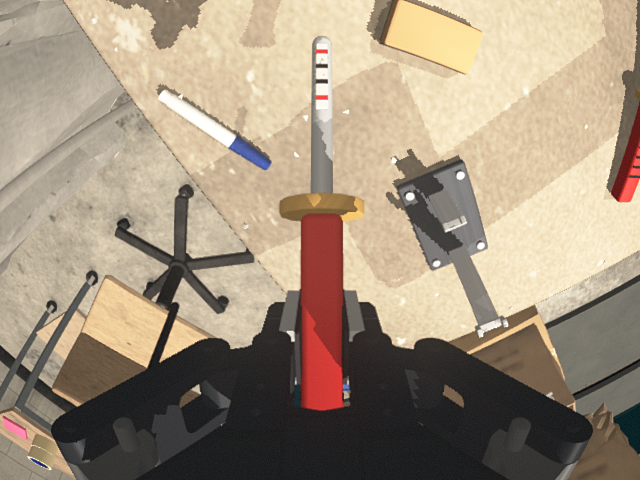

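View pics/s17.png

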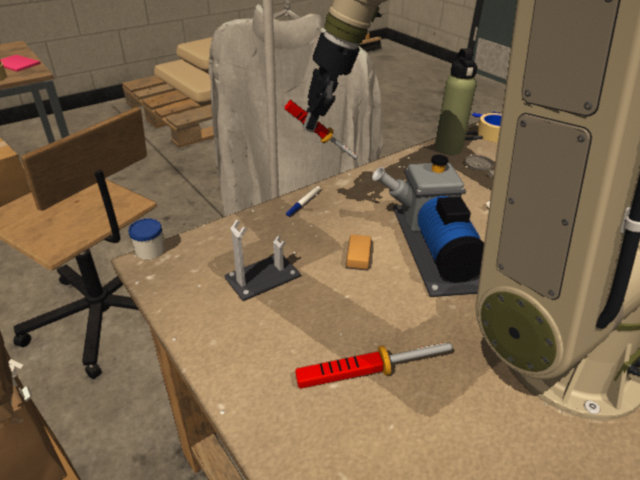

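The rod is fully out and hasn't shifted in the grip (tip (321,37), collar (322,207) as before). Next I'll raise it and level it.

```bash
python3 - <<'E'
from h import *
Rt=toolR(HP,-PITCH); c=np.array([.54,.17,.33]); p=c-Rt@CT; print(p,*rel(p,Rt))
E
```

```text
[0.5563 0.1993 0.2892] [ 0.021   0.0477 -0.0549] [0.6994 0.0025 0.002 ]
```

{"name": "carry_out", "arguments": {"plan": [{"x": 0.002,"y": 0.01,"z": -0.02,"ax": 0.04,"ay": 0,"az": 0,"hand": 0},{"x": 0.005,"y": 0.016,"z": -0.04,"ax": 0.12,"ay": 0,"az": 0,"hand": 0},{"x": 0.008,"y": 0.022,"z": -0.05,"ax": 0.2,"ay": 0.001,"az": 0.001,"hand": 0},{"x": 0.011,"y": 0.028,"z": -0.055,"ax": 0.29,"ay": 0.001,"az": 0.001,"hand": 0},{"x": 0.014,"y": 0.034,"z": -0.055,"ax": 0.38,"ay": 0.001,"az": 0.001,"hand": 0},{"x": 0.017,"y": 0.04,"z": -0.055,"ax": 0.47,"ay": 0.002,"az": 0.001,"hand": 0},{"x": 0.019,"y": 0.044,"z": -0.055,"ax": 0.56,"ay": 0.002,"az": 0.002,"hand": 0},{"x": 0.021,"y": 0.047,"z": -0.055,"ax": 0.64,"ay": 0.002,"az": 0.002,"hand": 0},{"x": 0.021,"y": 0.048,"z": -0.055,"ax": 0.6994,"ay": 0.0025,"az": 0.002,"hand": 0},{"x": 0.021,"y": 0.048,"z": -0.055,"ax": 0.6994,"ay": 0.0025,"az": 0.002,"hand": 0},{"x": 0.021,"y": 0.048,"z": -0.055,"ax": 0.6994,"ay": 0.0025,"az": 0.002,"hand": 0},{"x": 0.021,"y": 0.048,"z": -0.055,"ax": 0.6994,"ay": 0.0025,"az": 0.002,"hand": 0}]}}

```text
clock: 14.08
tcp_pos: [0.5566, 0.1991, 0.2892]
orientation: [-0.046, 0.251, 0.951, -0.173]
wrist_force: [-0.1, 0.1, -0.9]
finger_gap: 0.0147
```

```bash
python3 - <<'E'
from h import *
pc,Rc,s=cur();print(s["finger_gap"],s["wrist_force"],pc,s["joint_pos"])
Rt=toolR(HP,-PITCH); c=np.array([.54,.17,.33]); p=c-Rt@CT; print(*rel(p,Rt))
S=viewer.camera_model("scene");D=viewer.camera_model("side")
for k,n in ((.0,"collar"),(.08,"tip"),(-.106,"rear")):
    P=pc+Rc@(CT+k*np.array([0,-np.cos(np.radians(PITCH)),np.sin(np.radians(PITCH))])); print(n,P,proj(S,P),proj(D,P))
for n in ("scene","side","wrist"): cv2.imwrite(f"pics/{n}18.png",viewer.read_camera(n)[:,:,::-1])
E
```

```text
0.014681070311574796 [-0.1271  0.0504 -0.9429] [0.5566 0.1991 0.2892] [ 0.3375  0.6473  0.7214  1.9215 -0.2341 -0.6853]
[ 0.0004  0.     -0.    ] [ 0.0009 -0.0002 -0.0004]
collar [0.5403 0.1698 0.3299] (np.float64(307.3528612027176), np.float64(92.98905311815628)) (np.float64(366.34903407811794), np.float64(168.7299989925628))
tip [0.5008 0.1002 0.3299] (np.float64(350.8249048366833), np.float64(91.70393861944734)) (np.float64(381.19029908654704), np.float64(197.9949771265104))
rear [0.5925 0.262  0.33  ] (np.float64(248.50627235348045), np.float64(94.72866778100652)) (np.float64(348.8304861663127), np.float64(134.18577912408705))
```

View pics/scene18.png

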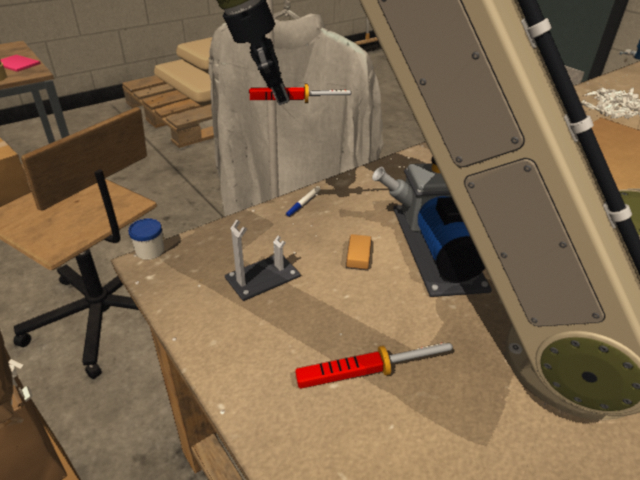

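View pics/side18.png

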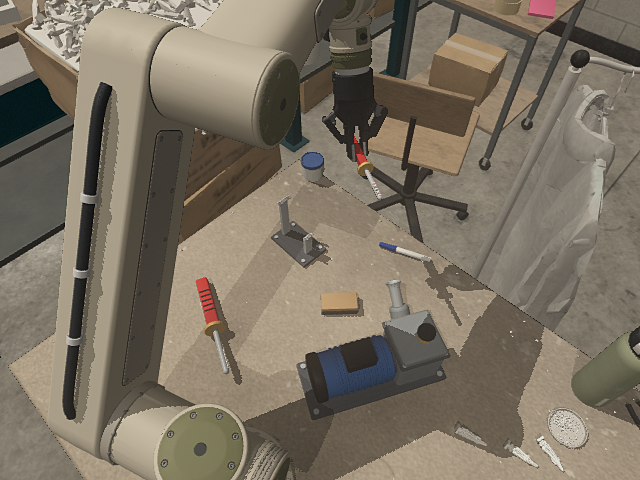

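View pics/wrist18.png

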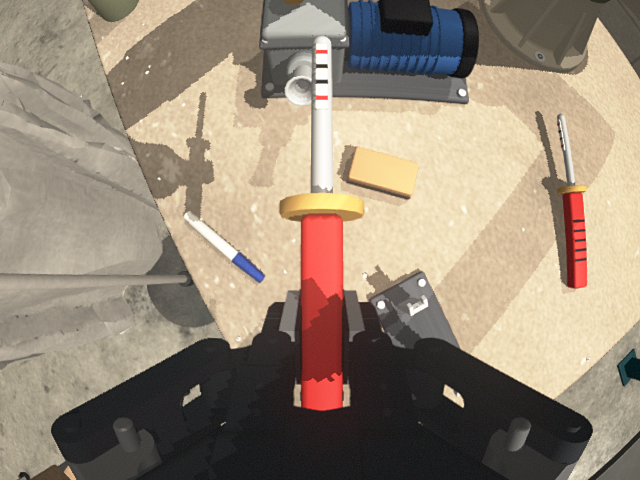

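The rod is level at about 0.33 m: scene tip (350,92), rear (249,94). The marked face is up, with level ticks at (321,50-98) in the wrist view. I'll put numbers on the levelness and check the bystanders against the first picture.

```bash
python3 - <<'E'
from h import *
S=viewer.camera_model("scene");D=viewer.camera_model("side")
L={}
for n,m,box in (("scene",S,(240,355,80,108)),("side",D,(345,390,135,205))):
    im=cv2.imread(f"pics/{n}18.png").astype(int); b,g,r=im[:,:,0],im[:,:,1],im[:,:,2]
    mk=((r-g>70)&(r-b>70)); z=np.zeros_like(mk); z[box[2]:box[3],box[0]:box[1]]=1; ys,xs=np.where(mk&z)
    print(n,len(xs),xs.min(),xs.max(),ys.min(),ys.max())
    vx,vy,x0,y0=cv2.fitLine(np.c_[xs,ys].astype(np.float32),cv2.DIST_HUBER,0,.01,.01).ravel(); print(vx,vy,x0,y0)
    L[n]=np.cross(ray(m,x0-20*vx,y0-20*vy)[1],ray(m,x0+20*vx,y0+20*vy)[1])
d=np.cross(L["scene"],L["side"]); d/=np.linalg.norm(d); print("line dir",d,"elev",np.degrees(np.arcsin(d[2])),"hdg",np.degrees(np.arctan2(d[1],d[0])))
for n in("scene","side"):
    a=cv2.imread(f"pics/{n}0.png");c=cv2.imread(f"pics/{n}18.png")
    x=[cv2.resize(i[v:v+50,u:u+60],(300,250)) for i in (a,c) for u,v in (((280,180),(330,225),(120,215)) if n=="scene" else ((375,230),(310,280),(290,145)))][:6]
    cv2.imwrite(f"pics/cmp_{n}.png",cv2.resize(cv2.vconcat([cv2.hconcat(x[:3]),cv2.hconcat(x[3:])]),(720,400)))
E
```

```text
scene 460 249 304 87 99
0.99997854 -0.0065484154 275.69284 92.9828
side 118 354 379 136 193
0.36318776 0.93171597 360.22083 154.84866
line dir [ 0.5608  0.8279 -0.008 ] elev -0.4576682559977844 hdg 55.887854410540854
```

View pics/cmp_side.png

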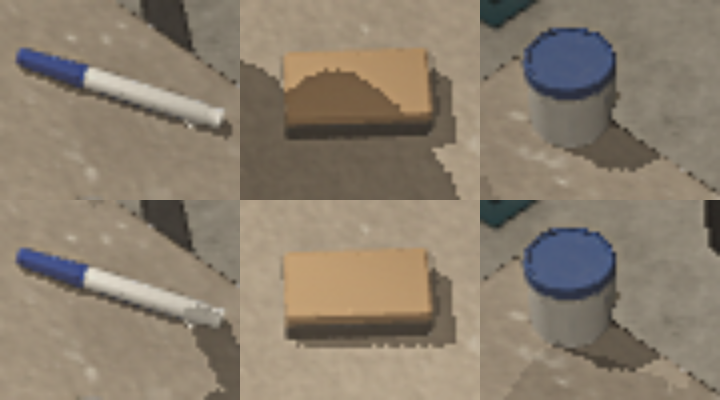

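```bash
python3 - <<'E'
import cv2
a=cv2.imread("pics/scene18.png");b=cv2.imread("pics/side18.png");
cv2.imwrite("pics/f.png",cv2.hconcat([cv2.resize(a[70:115,240:360],(560,210),interpolation=cv2.INTER_CUBIC)]))
E
```

```text
(no output)
```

View pics/f.png

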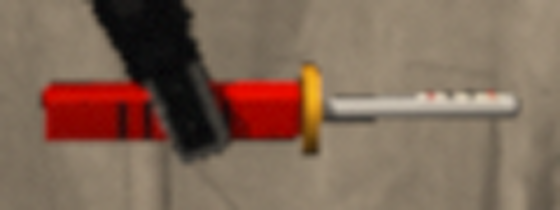

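The rod measures level to about 0.5°, and all three bystanders are unmoved. I'll hold briefly so the arm is still, then hand in.

{"name": "carry_out", "arguments": {"plan": [{"x": 0,"y": 0,"z": 0,"ax": 0,"ay": 0,"az": 0,"hand": 0},{"x": 0,"y": 0,"z": 0,"ax": 0,"ay": 0,"az": 0,"hand": 0},{"x": 0,"y": 0,"z": 0,"ax": 0,"ay": 0,"az": 0,"hand": 0},{"x": 0,"y": 0,"z": 0,"ax": 0,"ay": 0,"az": 0,"hand": 0}]}}

```text
clock: 14.57
tcp_pos: [0.5562, 0.1983, 0.2918]
orientation: [-0.044, 0.252, 0.951, -0.172]
wrist_force: [0.3, 0.2, -1.5]
finger_gap: 0.0147
```

```bash
python3 - <<'E'
from h import *
pc,Rc,s=cur();print(s["clock"],s["finger_gap"],s["wrist_force"],np.abs(s["qvel"]).max(),pc)
print(env.hand_in())
E
```

```text
14.5667 0.014745164105943738 [ 0.3226  0.151  -1.4821] 0.010544430858799775 [0.5562 0.1983 0.2918]
the job is handed in; nothing more can be done
None
```

The rod has been checked in the pump and drawn out, and the job was handed in at 14.6 s. I took it from the rest and pushed it down the tube until the collar stopped. I then drew it straight out, and the gripper now holds it level with the marked face up.

**Last checks**
- **Insertion:** both fixed cameras showed the collar flat on the mouth, with 17 N pushing back along the axis.
- **Final pose:** the rod is about 0.33 m up, clear of pump and rest. It measured level to about 0.5°, with the marked lines facing up and the grip firm (14.7 mm gap).
- **Stillness:** at hand-in the joints were nearly still, at most 0.01 rad/s. The hand had risen about 2.5 mm during the half-second hold just before.
- **Bystanders:** the pen, tub and block look unmoved in before-and-after side-camera pictures.

**What disagreed or failed on the way**
- **First grasp missed:** the pads closed on top of the handle and rolled the rod about 25° in its saddles, pressing with about 19 N at the wrist. The fingers end about 24 mm short of the reported tool point.
- **Second try:** it gripped edge to edge, so I let go, turned the gripper to match the flats and gripped squarely.
- **Heading:** the last camera fit gave the rod's compass direction about 4° off the commanded one. I put this down to the small red area visible in the side view; it does not affect level or reading.

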